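# Make up the condiment caddies for two tables

### The job

Make up the condiment caddies for two tables from the stock on the counter. Into the three-compartment bamboo caddy go the chilli-oil jar (in its one large compartment), the soy sauce and the vinegar (one in each small compartment, either way round); into the two-compartment black caddy go the pepper shaker and the toothpick pot, one in each compartment. Stand each one upright on the compartment's floor, set down rather than dropped, never tipping any of them over, and leave the sesame oil, the chopstick canister and the stack of dishes where they are.

Things in the scene. Friction and masses are not known exactly. Their poses are not given: they have to be found in the camera images.
- soy: Soy sauce: a small closed sauce cruet: round body 46 mm in diameter, straight from the counter up to 68 mm, then a shoulder narrowing to a cap 29 mm wide (80 to 95 mm) with a short spout, 102 mm high in all, about 0.2 kg; nearly black brown body, cream label band, black cap. Origin at the centre of its underside, z up; stands upright.
- vinegar: Vinegar: a small closed sauce cruet: round body 46 mm in diameter, straight from the counter up to 68 mm, then a shoulder narrowing to a cap 29 mm wide (80 to 95 mm) with a short spout, 102 mm high in all, about 0.2 kg; amber body, red label band, white cap. Origin at the centre of its underside, z up; stands upright.
- chilli: Chilli-oil jar: squat red jar with a round body 64 mm in diameter, straight up to 62 mm; steel lid (61 mm wide, top at 78 mm) with a small black knob, 90 mm high in all, about 0.3 kg. Origin at the centre of its underside, z up; stands upright.
- pepper: Pepper shaker: white ceramic body 44 mm in diameter, straight up to 60 mm, with a domed steel top with five dark holes, 85 mm high in all, about 0.14 kg. Origin at the centre of its underside, z up; stands upright.
- toothpicks: Toothpick pot: straw-coloured body 42 mm in diameter with a red cap of the same width (57 mm to 79 mm), 79 mm high in all, about 0.1 kg. Origin at the centre of its underside, z up; stands upright.
- bamboo_caddy: Brown bamboo caddy, loose, 0.9 kg, 86 mm (x) by 226 mm (y). Floor 5 mm thick, walls 5 mm: long sides 30 mm high, dividers 25 mm, ends with hand slots 49 mm. Three compartments in a row, each 76 mm along x, centred at x = 0: the large one, 82 mm along y, at y = +67 mm in its frame, the small ones, 62 mm along y, at y = -10 and -77 mm. Origin: centre of its underside, z up.
- black_caddy: Black caddy with a dark red floor, loose, 0.7 kg, 86 mm (x) by 139 mm (y). Floor 5 mm thick, walls 5 mm: long sides 30 mm high, divider 25 mm, ends with hand slots 49 mm. Two equal compartments, each 76 mm along x by 62 mm along y, centred at x = 0, y = +33.5 and -33.5 mm in its frame. Origin: centre of its underside, z up.
- sesame: Sesame oil, not wanted in either caddy, to be left where it is: a small closed sauce cruet: round body 46 mm in diameter, straight from the counter up to 68 mm, then a shoulder narrowing to a cap 29 mm wide (80 to 95 mm) with a short spout, 102 mm high in all, about 0.2 kg; dark green body, cream label band, yellow cap. It stands among the stock. Origin at the centre of its underside, z up.
- chopsticks: Bystander: steel canister 80 mm in diameter and 120 mm high full of chopsticks that reach to 210 mm. Origin at the centre of its underside, z up.
- dishes: Bystander: stack of small blue and white sauce dishes, 92 mm in diameter, 52 mm high. Origin at the centre of its underside, z up.
Mind the look-alikes: they are no part of the job. Several things have the shape of the bamboo_caddy; the one meant has the colours described above.

How it is judged:
At the end, for the whole second after the job is handed in: Each of the five stands upright (0.1 rad), at rest on the floor of its own right compartment (foot within 5 mm, 18 mm from the centre along the caddy's x, about 12 mm along y); caddies flat (0.05 rad); sesame oil, chopsticks and dishes within 25 mm of their start (x of soy in the frame of bamboo_caddy between -0.018 and 0.018 m and z of soy in the frame of bamboo_caddy between 0 and 0.01 m and angle between each of soy, vinegar, chilli, pepper, toothpicks's own z axis and vertical below 0.1 rad and linear speed of each of soy, vinegar, chilli, pepper, toothpicks below 0.03 m/s and (y of soy in the frame of bamboo_caddy between -0.0215 and 0.0015 m or y of soy in the frame of bamboo_caddy between -0.0885 and -0.0655 m) and x of vinegar in the frame of bamboo_caddy between -0.018 and 0.018 m and z of vinegar in the frame of bamboo_caddy between 0 and 0.01 m and (y of vinegar in the frame of bamboo_caddy between -0.0215 and 0.0015 m or y of vinegar in the frame of bamboo_caddy between -0.0885 and -0.0655 m) and x of chilli in the frame of bamboo_caddy between -0.018 and 0.018 m and z of chilli in the frame of bamboo_caddy between 0 and 0.01 m and y of chilli in the frame of bamboo_caddy between 0.0545 and 0.0795 m and x of pepper in the frame of black_caddy between -0.018 and 0.018 m and z of pepper in the frame of black_caddy between 0 and 0.01 m and (y of pepper in the frame of black_caddy between 0.021 and 0.046 m or y of pepper in the frame of black_caddy between -0.046 and -0.021 m) and x of toothpicks in the frame of black_caddy between -0.018 and 0.018 m and z of toothpicks in the frame of black_caddy between 0 and 0.01 m and (y of toothpicks in the frame of black_caddy between 0.02 and 0.047 m or y of toothpicks in the frame of black_caddy between -0.047 and -0.02 m) and angle between each of bamboo_caddy, black_caddy's own z axis and vertical below 0.05 rad and distance of each of sesame, chopsticks, dishes from where it was at the start of the episode below 0.025 m); the robot touches nothing.
It fails at once if sesame oil, chopsticks or dishes moved by more than 25 mm (distance of any of sesame, chopsticks, dishes from where it was at the start of the episode above 0.025 m).
It fails at once if one of the five condiments tipped over (beyond 0.8 rad) (angle between any of soy, vinegar, chilli, pepper, toothpicks's own z axis and vertical above 0.8 rad).
It fails at once if one of the five condiments dropped (moving faster than 0.7 m/s, as after a fall of 25 mm, while not touched by the fingers) ((linear speed of soy above 0.7 m/s and contact force between soy and the fingers below 0.05 N) or (linear speed of vinegar above 0.7 m/s and contact force between vinegar and the fingers below 0.05 N) or (linear speed of chilli above 0.7 m/s and contact force between chilli and the fingers below 0.05 N) or (linear speed of pepper above 0.7 m/s and contact force between pepper and the fingers below 0.05 N) or (linear speed of toothpicks above 0.7 m/s and contact force between toothpicks and the fingers below 0.05 N)).
It also fails if it takes over 141 s, if anything falls off the work surface, if the arm or the gripper's body presses on something with over 40 N, if the wrist force passes 120 N, or if a joint passes its speed limit or range.

### The arm

A 6-joint arm with a two-finger parallel gripper is mounted at the origin on the work surface. World frame = base frame: x ahead of the robot, y to its left, z up, the work surface at z = 0. Lengths are in m, angles in rad, forces in N, time in s.
With the tool pointing down it reaches from about 0.325 to 0.9 m from the base axis. Payload 6.1 kg.
Tool frame: the origin (TCP) lies at the centre of the arm's flange, where the gripper is bolted on; the fingertips stand 173 mm ahead of it and the grasp point (between the pads) lies 155 mm ahead of it; x points along the fingers, z is the direction in which the jaws open and shut, and the axes are right-handed (so a half turn about x gives the same grasp; the last joint's range is limited). The gripper opens to 85 mm and grips with 20 to 120 N. Pads are 22 mm wide; open, the fingers measure 114 mm over their backs; the gripper's body (76 mm by 85 mm) begins 54 mm behind the grasp point. The pads swing forward as they close: fully open they stand 13 mm farther back than shut.
Start: joints at [1.063, 0.22, 1.526, -0, 1.395, -0.126], TCP at [0.233, 0.58, 0.405] pointing down, gripper open.
Joint ranges: [-2.98, 2.98], [-0.91, 2.08], [0.09, 2.57], [-1.24, 4.39], [0.2, 2.65], [-2.68, 2.68]. Speed limits (rad/s): [2.57, 2.57, 3.01, 3.14, 3.14, 3.14].

### API

Orientations are given as [roll, pitch, yaw] about the fixed x, y, z axes, in that order (R = Rz(yaw) Ry(pitch) Rx(roll)).
In Python, from rig import status, capture, camera_model, ticket, spotter gives the robot as it stands.
- The arm moves only by the tool drive_tool, never from a script. Its argument "increments" is a list of rows, each an object of numbers: "dx", "dy", "dz": the shift along the tool's x, y, z in mm; "ax", "ay", "az": the turn, a rotation vector about the tool's x, y, z in degrees; "claw": the opening in per cent of the stroke, from 0 (shut) to 100 (fully open). In form: [{"dx": .., "dy": .., "dz": .., "ax": .., "ay": .., "az": .., "claw": ..}, ...]. A call has 1 to 20 rows; each row shifts and turns the commanded pose from where the row before left it, along the tool's axes as they then stand; what a row does not reach is not made up. A row lasts 1/10 s, in which the tool goes at most 50 mm and 8.59 degrees, less where a joint would pass 70% of its speed; a pose out of reach is approached as far as the arm can. A call with a gripper value outside its range is refused whole. The fingers move at their own pace and stop on an object; "squeeze" is the grip in N (left out, the last holds). Time passes only in rows, so rows that do not move let the fingers close. It gives the time, the measured TCP pose, the force and the opening at its end, in the units of the state.
- status.get_state(): the state, without advancing time (a new reading comes with each control period).
- capture(name): name is "side" or "top" or "wrist"; returns the picture (480x640x3 uint8, red, green, blue); there is no depth.
- camera_model(name): a dict with "K" (3x3 intrinsics, pixels), "extrinsics" (4x4, takes a point from camera to world coordinates); the wrist camera has in their place "tool_from_camera" (4x4, takes a point from camera to tool coordinates, whose origin is the TCP and whose axes are the tool frame's). Camera axes: x right, y up, looking along -z (the intrinsics and any distortion apply to the point x, -y, -z); pixel columns grow to the right and rows downward; lengths in m; the calibration is good to about 2 mm. A picture is of the moment at which its call begins: read the wrist's pose just before it. camera_model takes no time and is no camera call.
- ticket.close_job(): hands the job in, once; it reports no verdict.
Trained networks look in the newest picture that a camera, given by its name, has taken for a name from the list of things; names that differ only in an ending like _2 or _b are one class to them, and where a whole thing is asked for, a point or a joint stands for the part that bears it (a point fixed in the world has none). Each returns a list of dicts, best first, with "score" (0 to 1); they miss things now and then, are a little off and sometimes report something else, mostly with a low value. They report only what shows in the picture. A call takes as long as a camera call. They do not tell look-alikes from the thing itself.
- spotter.find_in(camera, label): "position" ([x, y, z] in m, in world coordinates, good to about 4 mm: the middle of the surface that is visible of it).
The state is a dict: "clock": time; "joints": joint angles; "qd": joint speeds; "effort": joint torques, N m; "tool_pos": TCP position; "tool_rot": TCP orientation; "ft_force": force on the tool from outside, world axes, zero at the start; "torque": the same for the moment, N m; "width": finger opening in m.
Only numpy, scipy, OpenCV 4.12 (cv2) and the standard library are available. Lean on these libraries where they do the work, as an engineer would, in place of code of your own. Each camera call takes 0.05 s, during which the arm holds its last target. There are 200 camera calls.

## Working session

There is one attempt and no reset: what is moved stays moved. The work goes in short steps, Python scripts to look and compute and a tool call to move; the robot and the scene stay as the last step left them, time stands still between calls to the robot, and variables do not carry over. Pictures are saved under pics/ and viewed, about 12 in all and at most 16, crops included, and the job is handed in when it is done.

Besides the shell and the picture viewer there is one more tool, called after ">>>" as name(argument=value, ...), one argument or row to a line, values as JSON. drive_tool: Moves the arm, as the interface text tells. Its arguments: {"type":"object","properties":{"increments":{"type":"array","items":{"type":"object","properties":{"dx":{"type":"number"},"dy":{"type":"number"},"dz":{"type":"number"},"ax":{"type":"number"},"ay":{"type":"number"},"az":{"type":"number"},"claw":{"type":"number"}}}},"squeeze":{"type":"number"}},"required":["increments"]}

```bash
mkdir -p pics; ls
cat > h.py <<'E'
import numpy as np, cv2
from rig import status, capture, camera_model, ticket, spotter
def snap(cam,name):
    im=capture(cam); cv2.imwrite(f'pics/{name}.png',im[:,:,::-1]); return im
def find(cam,names):
    for n in names:
        try: r=spotter.find_in(cam,n)
        except Exception as e: print(n,e); continue
        print(n,[(np.round(d['position'],3).tolist(),round(d['score'],2)) for d in r[:4]])
def extr(cam):
    m=camera_model(cam); return np.array(m['K']),np.array(m['extrinsics'])
def pix2world(cam,uv,z):
    K,T=extr(cam); d=np.linalg.inv(K)@[uv[0],uv[1],1]; d=T[:3,:3]@[d[0],-d[1],-d[2]]; o=T[:3,3]
    return o+d*(z-o[2])/d[2]
def world2pix(cam,p):
    K,T=extr(cam); q=T[:3,:3].T@(np.array(p)-T[:3,3]); q=K@[q[0],-q[1],-q[2]]; return q[:2]/q[2]
E
python3 - <<'E'
from h import *
N=['soy','vinegar','chilli','pepper','toothpicks','bamboo_caddy','black_caddy','sesame','chopsticks','dishes']
snap('top','top0'); find('top',N)
snap('side','side0'); find('side',N)
print(status.get_state())
m=camera_model('top');print(m); print(camera_model('wrist'))
E
```

```text
pics
soy [([0.446, 0.056, 0.076], 0.83)]
vinegar [([0.436, 0.191, 0.074], 0.65)]
chilli [([0.403, -0.307, 0.079], 0.84)]
pepper [([0.404, 0.301, 0.075], 0.54)]
toothpicks [([0.461, -0.052, 0.079], 0.59)]
bamboo_caddy [([0.825, -0.156, 0.005], 0.84), ([0.198, -0.373, 0.004], 0.71), ([0.6, -0.189, 0.007], 0.68)]
black_caddy [([0.602, 0.184, 0.005], 0.64)]
sesame [([0.44, -0.198, 0.074], 0.72)]
chopsticks [([0.581, -0.416, 0.097], 0.59)]
dishes [([0.626, 0.418, 0.04], 0.78), ([0.599, 0.186, 0.01], 0.28)]
soy [([0.45, 0.045, 0.061], 0.86)]
vinegar [([0.437, 0.181, 0.06], 0.83), ([0.45, 0.042, 0.056], 0.24)]
chilli [([0.408, -0.336, 0.059], 0.73)]
pepper [([0.404, 0.294, 0.044], 0.58)]
toothpicks [([0.468, -0.072, 0.054], 0.93)]
bamboo_caddy [([0.823, -0.158, 0.011], 0.8), ([0.59, -0.164, 0.012], 0.65), ([0.207, -0.379, 0.012], 0.63)]
black_caddy [([0.598, 0.182, 0.018], 0.81)]
sesame [([0.444, -0.221, 0.056], 0.91)]
chopsticks [([0.584, -0.446, 0.098], 0.84)]
dishes [([0.625, 0.409, 0.04], 0.92), ([0.596, 0.177, 0.019], 0.43)]
{'clock': 1.1, 'joints': array([ 1.06286538e+00,  2.20403711e
[... 914 characters left out ...]
-04],
       [-2.32034349e-03,  2.02330650e-01,  9.79314517e-01,
         1.21424118e+00],
       [ 0.00000000e+00,  0.00000000e+00,  0.00000000e+00,
         1.00000000e+00]])}
{'K': array([[365.37437074,   0.        , 318.46270168],
       [  0.        , 365.37437074, 241.82592639],
       [  0.        ,   0.        ,   1.        ]]), 'tool_from_camera': array([[-1.11117839e-03,  3.27183044e-01, -9.44960328e-01,
         2.97221631e-02],
       [-1.97971679e-04,  9.44960821e-01,  3.27183447e-01,
         8.36725148e-02],
       [ 9.99999363e-01,  5.50634560e-04, -9.85247071e-04,
         1.12523151e-03],
       [ 0.00000000e+00,  0.00000000e+00,  0.00000000e+00,
         1.00000000e+00]])}
```

View pics/top0.png

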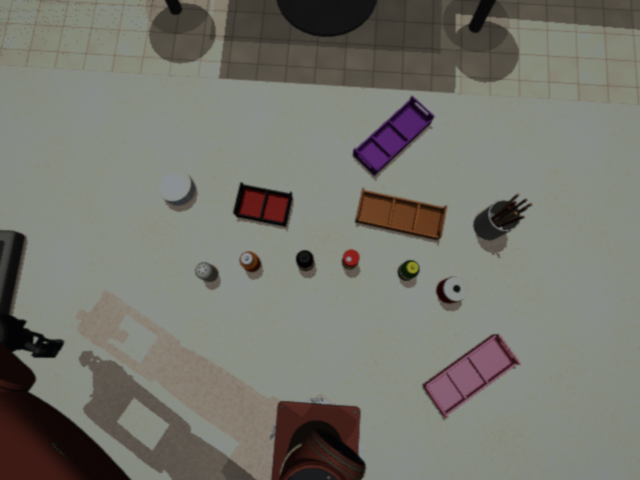

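View pics/side0.png

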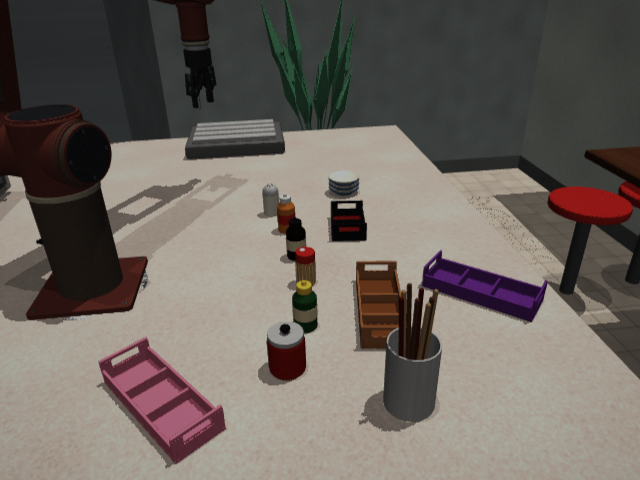

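The top view shows the stock in a row. Left to right it is pepper (205,271), vinegar (250,262), soy (305,260), toothpicks (351,259), sesame (409,270) and chilli (451,290). The brown caddy is at (401,214), the black caddy at (263,205), and the purple and pink caddies are look-alikes. Next I'll take enlarged crops for the exact geometry.

Run:
```python
import cv2
im=cv2.imread('pics/top0.png')
a=cv2.resize(im[175:310,190:330],None,fx=5.5,fy=4.4*1.25/1.0,interpolation=cv2.INTER_CUBIC)
a=cv2.resize(im[170:310,190:330],(600,600),interpolation=cv2.INTER_CUBIC)
b=cv2.resize(im[175:315,330:480],(643,600),interpolation=cv2.INTER_CUBIC)
cv2.imwrite('pics/ca.png',cv2.convertScaleAbs(a,alpha=1.8)); cv2.imwrite('pics/cb.png',cv2.convertScaleAbs(b,alpha=1.8))
```

```text
(no output)
```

View pics/ca.png

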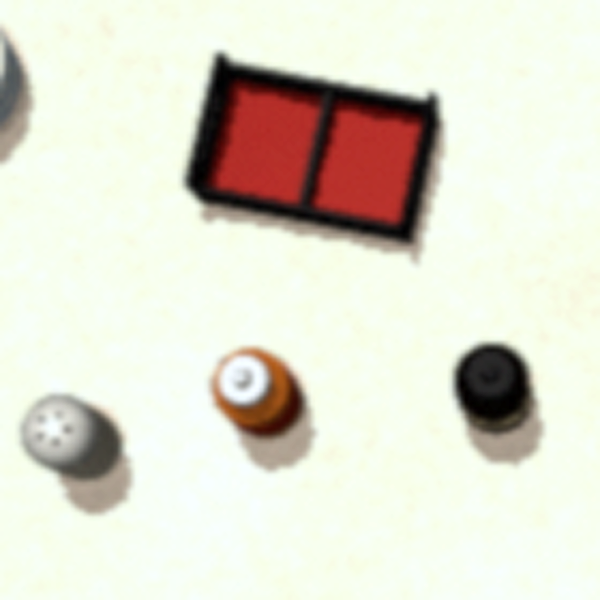

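View pics/cb.png

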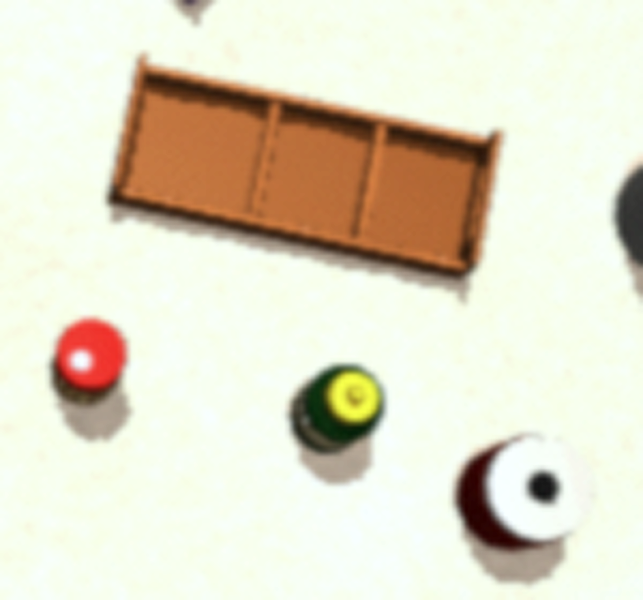

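Run:
```python
from h import *
A=lambda u,v,z:pix2world('top',(190+u/4.2857-.4,170+v/4.2857-.4),z)[:2]
B=lambda u,v,z:pix2world('top',(330+u/4.2867-.4,175+v/4.2857-.4),z)[:2]
r=lambda p:np.round(p,4).tolist()
for n,p in dict(pepper=A(53,428,.085),vinegar=A(243,378,.1),soy=A(490,373,.1),tooth=B(91,354,.079),sesame=B(354,396,.1),chilli=B(543,487,.09)).items(): print(n,r(p))
def dirr(p,q): d=p-q; return np.degrees(np.arctan2(-d[0],d[1]))  # yaw from +y axis
b1,b0=A(330,92,.025),A(308,207,.025); d=b1-b0; print('black c',r((b1+b0)/2),'yaw',np.degrees(np.arctan2(d[1],d[0])),np.linalg.norm(d))
p,q=B(275,103,.025),B(258,215,.025); s,t=B(381,127,.025),B(359,237,.025)
m1,m2=(p+q)/2,(s+t)/2; dd=m1-m2
yaw=dirr(m1,m2); print('divs',r(m1),r(m2),np.linalg.norm(dd),'yaw',yaw,[np.degrees(np.arctan2(*(x[::-1]))) for x in(p-q,s-t)])
# end posts z=.049
e1,e2=B(143,60,.049),B(497,135,.049);print('bamboo posts',np.linalg.norm(e1-e2),dirr(e1,e2))
f1,f2=A(222,57,.049),A(433,97,.049);print('black posts',np.linalg.norm(f1-f2),dirr(f1,f2))
y=np.radians(yaw); ey=np.array([-np.sin(y),np.cos(y)])
c=(m1+m2)/2+ey*.010; print('bamboo c',r(c))
for k in(.067,-.010,-.077): print(k,r(c+ey*k))
```

```text
pepper [0.407, 0.3074]
vinegar [0.4414, 0.1989]
soy [0.454, 0.0589]
tooth [0.464, -0.0563]
sesame [0.447, -0.2052]
chilli [0.4041, -0.3153]
black c [0.5987, 0.18] yaw -5.030272619639388 0.07499958751413163
divs [0.6026, -0.1604] [0.5923, -0.2247] 0.06517200932977181 yaw -9.02952452260829 [np.float64(-6.038809746628065), np.float64(-9.209561683386168)]
bamboo posts 0.21969532377797427 -8.53141945376014
black posts 0.13277619129815094 -7.1519307112297135
bamboo c [0.599, -0.1827]
0.067 [0.6095, -0.1165]
-0.01 [0.5974, -0.1926]
-0.077 [0.5869, -0.2587]
```

```bash
cat >> h.py <<'E'
from scipy.spatial.transform import Rotation as Ro
def plan(tx=None,ty=None,gz=None,phi=None):
    """print tool move to put the grasp point at (tx,ty,gz), jaw direction yaw phi (deg); displacement in current tool axes, then ax"""
    s=status.get_state(); R=Ro.from_euler('xyz',s['tool_rot']).as_matrix(); p=s['tool_pos']; g=p+R[:,0]*.155
    print('t',round(s['clock'],2),'grasp',np.round(g,4),'x',np.round(R[:,0],3),'jaw yaw',round(np.degrees(np.arctan2(R[1,2],R[0,2])),2),'w',round(s['width'],4),'F',np.round(s['ft_force'],1))
    if tx is not None: print('d mm',np.round(R.T@(np.array([tx,ty,gz])-g)*1000,1))
E
python3 - <<'E'
from h import *
plan(.407,.3074,.05)
E
```

```text
t 1.1 grasp [0.2329 0.58   0.2497] x [-0. -0. -1.] jaw yaw 68.12 w 0.0854 F [ 0.2  0.  -0.1]
d mm [ 199.7 -263.1 -188.1]
```

>>> drive_tool(
  increments=[
    {"ax": 8.35},
    {"ax": 8.35},
    {"ax": 8.35},
    {"ax": 8.35},
    {"ax": 8.35},
    {"ax": 8.35},
    {"ax": 8.35},
    {"ax": 8.35},
    {"ax": 8.3},
    {"dy": -32,"dz": 26},
    {"dy": -32,"dz": 26},
    {"dy": -32,"dz": 26},
    {"dy": -32,"dz": 26},
    {"dy": -32,"dz": 26},
    {"dy": -32,"dz": 26},
    {"dy": -32,"dz": 26},
    {"dy": -25,"dz": 20,"claw": 100},
    {},
    {},
  ],
)

```text
$.increments[0]: bad value
```

Run:
```python
from h import *
plan(.407,.3074,.05)
```

```text
t 1.1 grasp [0.2329 0.58   0.2497] x [-0. -0. -1.] jaw yaw 68.12 w 0.0854 F [ 0.2  0.  -0.1]
d mm [ 199.7 -263.1 -188.1]
```

>>> drive_tool(
  increments=[
    {"dx": 0,"dy": 0,"dz": 0,"ax": 8.35,"ay": 0,"az": 0,"claw": 100},
  ],
)

```text
clock: 1.2
tool_pos: [0.2329, 0.58, 0.4047]
tool_rot: [0.144, 1.571, 1.186]
ft_force: [-0.5, -0.0, 0.5]
width: 0.0853
```

Run:
```python
from h import *
plan(.407,.3074,.05)
```

```text
t 1.2 grasp [0.2329 0.58   0.2497] x [ 0.  0. -1.] jaw yaw 59.67 w 0.0853 F [-0.5 -0.   0.5]
d mm [ 199.7 -287.9 -147.4]
```

>>> drive_tool(
  increments=[
    {"dx": 0,"dy": 0,"dz": 0,"ax": 8.33,"ay": 0,"az": 0,"claw": 100},
    {"dx": 0,"dy": 0,"dz": 0,"ax": 8.33,"ay": 0,"az": 0,"claw": 100},
    {"dx": 0,"dy": 0,"dz": 0,"ax": 8.33,"ay": 0,"az": 0,"claw": 100},
    {"dx": 0,"dy": 0,"dz": 0,"ax": 8.33,"ay": 0,"az": 0,"claw": 100},
    {"dx": 0,"dy": 0,"dz": 0,"ax": 8.33,"ay": 0,"az": 0,"claw": 100},
    {"dx": 0,"dy": 0,"dz": 0,"ax": 8.33,"ay": 0,"az": 0,"claw": 100},
    {"dx": 0,"dy": 0,"dz": 0,"ax": 8.33,"ay": 0,"az": 0,"claw": 100},
    {"dx": 0,"dy": 0,"dz": 0,"ax": 8.33,"ay": 0,"az": 0,"claw": 100},
    {"dx": 0,"dy": -31,"dz": 26,"ax": 0,"ay": 0,"az": 0,"claw": 100},
    {"dx": 0,"dy": -31,"dz": 26,"ax": 0,"ay": 0,"az": 0,"claw": 100},
    {"dx": 0,"dy": -31,"dz": 26,"ax": 0,"ay": 0,"az": 0,"claw": 100},
    {"dx": 0,"dy": -31,"dz": 26,"ax": 0,"ay": 0,"az": 0,"claw": 100},
    {"dx": 0,"dy": -31,"dz": 26,"ax": 0,"ay": 0,"az": 0,"claw": 100},
    {"dx": 0,"dy": -31,"dz": 26,"ax": 0,"ay": 0,"az": 0,"claw": 100},
    {"dx": 0,"dy": -31,"dz": 26,"ax": 0,"ay": 0,"az": 0,"claw": 100},
    {"dx": 0,"dy": -32,"dz": 24,"ax": 0,"ay": 0,"az": 0,"claw": 100},
    {"dx": 0,"dy": 0,"dz": 0,"ax": 0,"ay": 0,"az": 0,"claw": 100},
    {"dx": 0,"dy": 0,"dz": 0,"ax": 0,"ay": 0,"az": 0,"claw": 100},
  ],
)

```text
clock: 3.0
tool_pos: [0.408, 0.3076, 0.4049]
tool_rot: [1.578, 1.57, 1.456]
ft_force: [-0.4, 0.8, -0.5]
width: 0.0854
```

```bash
cat >> h.py <<'E'
def wpix2world(uv,z):
    m=camera_model('wrist'); K=np.array(m['K']); C=np.array(m['tool_from_camera']); s=status.get_state()
    T=np.eye(4); T[:3,:3]=Ro.from_euler('xyz',s['tool_rot']).as_matrix(); T[:3,3]=s['tool_pos']; T=T@C
    d=np.linalg.inv(K)@[uv[0],uv[1],1]; d=T[:3,:3]@[d[0],-d[1],-d[2]]; o=T[:3,3]; return o+d*(z-o[2])/d[2]
E
python3 - <<'E'
from h import *
plan(.407,.3074,.05)
snap('wrist','w1'); find('wrist',['pepper','vinegar','black_caddy'])
E
```

```text
t 3.0 grasp [0.408  0.3077 0.2499] x [ 0.     0.001 -1.   ] jaw yaw -7.0 w 0.0854 F [-0.4  0.8 -0.5]
d mm [199.9  -0.5  -1. ]
pepper [([0.409, 0.317, 0.081], 0.71)]
vinegar [([0.442, 0.215, 0.072], 0.9)]
black_caddy [([0.603, 0.189, 0.009], 0.86)]
```

View pics/w1.png

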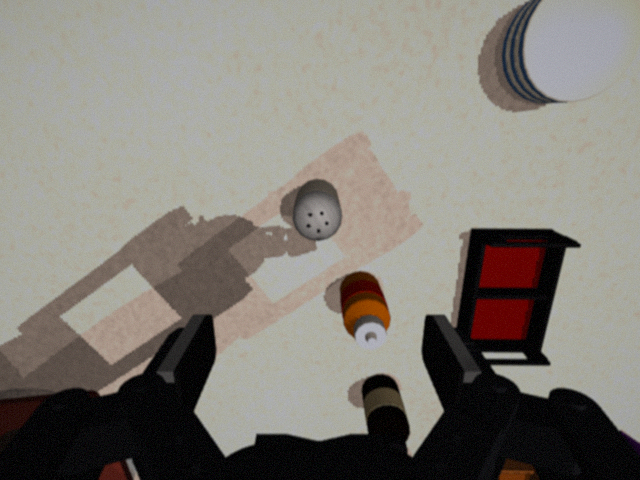

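The wrist view shows the pepper dome with holes at (318,222), the vinegar spout at (371,337), and the black caddy's divider running from (476,294) to (550,295). I'll check these against the top-view estimates.

Run:
```python
from h import *
for n,u,z in [('pepper',(318,221),.083),('vin',(371,338),.1),('divL',(476,294),.025),('divR',(551,295),.025),('farL',(472,229),.03),('farR',(566,229),.03),('nearL',(458,348),.03),('nearR',(545,350),.03)]: print(n,np.round(wpix2world(u,z),4))
```

```text
pepper [0.408 0.312 0.083]
vin [0.4421 0.2058 0.1   ]
divL [0.5637 0.1958 0.025 ]
divR [0.6431 0.1851 0.025 ]
farL [0.5561 0.2711 0.03  ]
farR [0.6482 0.2601 0.03  ]
nearL [0.5432 0.1336 0.03  ]
nearR [0.6393 0.1196 0.03  ]
```

>>> drive_tool(
  increments=[
    {"dx": 40,"dy": 3,"dz": 0,"ax": 0,"ay": 0,"az": 0,"claw": 100},
    {"dx": 40,"dy": 0,"dz": 0,"ax": 0,"ay": 0,"az": 0,"claw": 100},
    {"dx": 40,"dy": 0,"dz": 0,"ax": 0,"ay": 0,"az": 0,"claw": 100},
    {"dx": 40,"dy": 0,"dz": 0,"ax": 0,"ay": 0,"az": 0,"claw": 100},
    {"dx": 22,"dy": 0,"dz": 0,"ax": 0,"ay": 0,"az": 0,"claw": 100},
    {"dx": 20,"dy": 0,"dz": 0,"ax": 0,"ay": 0,"az": 0,"claw": 100},
    {"dx": 0,"dy": 0,"dz": 0,"ax": 0,"ay": 0,"az": 0,"claw": 100},
    {"dx": 0,"dy": 0,"dz": 0,"ax": 0,"ay": 0,"az": 0,"claw": 70},
    {"dx": 0,"dy": 0,"dz": 0,"ax": 0,"ay": 0,"az": 0,"claw": 60},
    {"dx": 0,"dy": 0,"dz": 0,"ax": 0,"ay": 0,"az": 0,"claw": 50},
    {"dx": 0,"dy": 0,"dz": 0,"ax": 0,"ay": 0,"az": 0,"claw": 40},
    {"dx": 0,"dy": 0,"dz": 0,"ax": 0,"ay": 0,"az": 0,"claw": 30},
    {"dx": 0,"dy": 0,"dz": 0,"ax": 0,"ay": 0,"az": 0,"claw": 20},
    {"dx": 0,"dy": 0,"dz": 0,"ax": 0,"ay": 0,"az": 0,"claw": 20},
    {"dx": 0,"dy": 0,"dz": 0,"ax": 0,"ay": 0,"az": 0,"claw": 20},
  ],
  squeeze=30,
)

```text
clock: 4.7
tool_pos: [0.4085, 0.3117, 0.2045]
tool_rot: [0.812, 1.568, 0.692]
ft_force: [-3.8, 0.8, 6.1]
width: 0.043
```

Run:
```python
from h import *
plan()
snap('wrist','w2'); snap('top','top1'); print(wpix2world((320,240),.085))
im=cv2.imread('pics/w2.png')[:, :]; t=cv2.imread('pics/top1.png')[150:330,120:360]
cv2.imwrite('pics/c2.png',np.hstack([cv2.resize(im,(400,300)),cv2.convertScaleAbs(cv2.resize(t,(400,300)),alpha=1.6)]))
```

```text
t 4.7 grasp [0.4089 0.3119 0.0495] x [ 0.002  0.002 -1.   ] jaw yaw -6.87 w 0.043 F [-3.8  0.8  6.1]
[0.41676224 0.36613769 0.085     ]
```

View pics/c2.png

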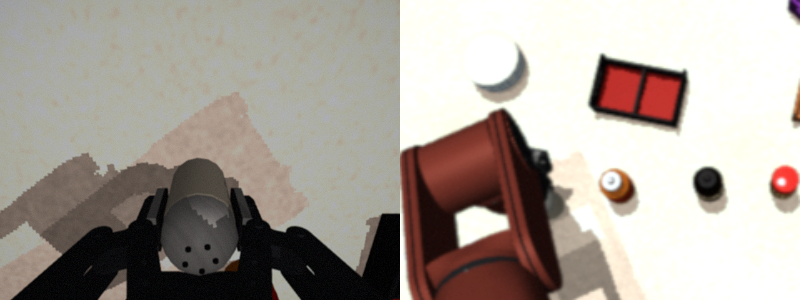

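Run:
```python
from h import *
s=status.get_state()
for v in (405,413,420): print(v,wpix2world((320,v),.084))
# project candidate positions
```

```text
405 [0.41032389 0.31211628 0.084     ]
413 [0.40995332 0.30901005 0.084     ]
420 [0.40962359 0.30624617 0.084     ]
```

Pepper is gripped, and its dome sits about 3–4 mm short of the grasp point in y, which agrees with the top view. Next I'll lift it, hover over the black caddy, and look.

>>> drive_tool(
  increments=[
    {"dx": -10,"dy": 0,"dz": 0,"ax": 0,"ay": 0,"az": 0,"claw": 20},
    {"dx": -30,"dy": 0,"dz": 0,"ax": 0,"ay": 0,"az": 0,"claw": 20},
    {"dx": -40,"dy": 0,"dz": 0,"ax": 0,"ay": 0,"az": 0,"claw": 20},
    {"dx": -40,"dy": 0,"dz": 0,"ax": 0,"ay": 0,"az": 0,"claw": 20},
    {"dx": -40,"dy": 0,"dz": 0,"ax": 0,"ay": 0,"az": 0,"claw": 20},
    {"dx": -40,"dy": 0,"dz": 0,"ax": 0,"ay": 0,"az": 0,"claw": 20},
    {"dx": 0,"dy": -10,"dz": 20,"ax": 0,"ay": 0,"az": 0,"claw": 20},
    {"dx": 0,"dy": -15,"dz": 30,"ax": 0,"ay": 0,"az": 0,"claw": 20},
    {"dx": 0,"dy": -15,"dz": 30,"ax": 0,"ay": 0,"az": 0,"claw": 20},
    {"dx": 0,"dy": -15,"dz": 30,"ax": 0,"ay": 0,"az": 0,"claw": 20},
    {"dx": 0,"dy": -15,"dz": 30,"ax": 0,"ay": 0,"az": 0,"claw": 20},
    {"dx": 0,"dy": -15,"dz": 30,"ax": 0,"ay": 0,"az": 0,"claw": 20},
    {"dx": 0,"dy": -10,"dz": 20,"ax": 0,"ay": 0,"az": 0,"claw": 20},
    {"dx": 0,"dy": -10,"dz": 14,"ax": 0,"ay": 0,"az": 0,"claw": 20},
    {"dx": 0,"dy": 0,"dz": 0,"ax": 0,"ay": 0,"az": 0,"claw": 20},
    {"dx": 0,"dy": 0,"dz": 0,"ax": 0,"ay": 0,"az": 0,"claw": 20},
  ],
)

```text
clock: 6.4
tool_pos: [0.5976, 0.1825, 0.4028]
tool_rot: [2.929, 1.57, 2.809]
ft_force: [0.3, 0.7, -1.8]
width: 0.0431
```

Run:
```python
from h import *
plan(.603,.216,.055); im=snap('wrist','w3'); 
c=cv2.convertScaleAbs(im[120:480,160:560,::-1],alpha=2.2); cv2.imwrite('pics/c3.png',cv2.resize(c,(666,600)))
for v in (200,220,240,260): print(v,wpix2world((320,v),.025),wpix2world((300,v),.025)[:2])
```

```text
t 6.4 grasp [0.5975 0.1825 0.2478] x [-0.001  0.    -1.   ] jaw yaw -6.89 w 0.0431 F [ 0.3  0.7 -1.8]
d mm [192.8  33.9   1.6]
200 [0.60069009 0.19083449 0.025     ] [0.58143825 0.19314905]
220 [0.59831799 0.17087947 0.025     ] [0.57871034 0.17323662]
240 [0.59585656 0.15017299 0.025     ] [0.57587969 0.15257432]
260 [0.59330066 0.12867179 0.025     ] [0.57294041 0.13111899]
```

View pics/c3.png

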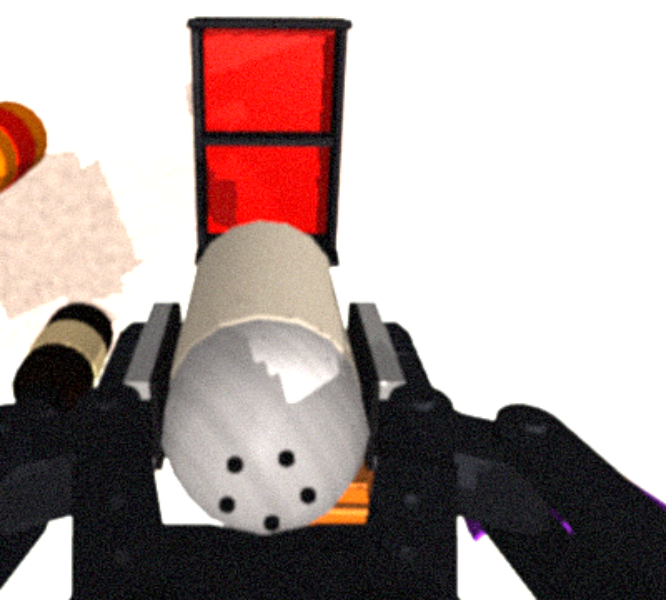

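>>> drive_tool(
  increments=[
    {"dx": 0,"dy": 18,"dz": 2,"ax": 0,"ay": 0,"az": 0,"claw": 20},
    {"dx": 0,"dy": 19,"dz": 2,"ax": 0,"ay": 0,"az": 0,"claw": 20},
    {"dx": 30,"dy": 0,"dz": 0,"ax": 0,"ay": 0,"az": 0,"claw": 20},
    {"dx": 40,"dy": 0,"dz": 0,"ax": 0,"ay": 0,"az": 0,"claw": 20},
    {"dx": 30,"dy": 0,"dz": 0,"ax": 0,"ay": 0,"az": 0,"claw": 20},
    {"dx": 30,"dy": 0,"dz": 0,"ax": 0,"ay": 0,"az": 0,"claw": 20},
    {"dx": 20,"dy": 0,"dz": 0,"ax": 0,"ay": 0,"az": 0,"claw": 20},
    {"dx": 15,"dy": 0,"dz": 0,"ax": 0,"ay": 0,"az": 0,"claw": 20},
    {"dx": 10,"dy": 0,"dz": 0,"ax": 0,"ay": 0,"az": 0,"claw": 20},
    {"dx": 8,"dy": 0,"dz": 0,"ax": 0,"ay": 0,"az": 0,"claw": 20},
    {"dx": 5,"dy": 0,"dz": 0,"ax": 0,"ay": 0,"az": 0,"claw": 20},
    {"dx": 2,"dy": 0,"dz": 0,"ax": 0,"ay": 0,"az": 0,"claw": 20},
    {"dx": 2,"dy": 0,"dz": 0,"ax": 0,"ay": 0,"az": 0,"claw": 20},
    {"dx": 0,"dy": 0,"dz": 0,"ax": 0,"ay": 0,"az": 0,"claw": 20},
    {"dx": 0,"dy": 0,"dz": 0,"ax": 0,"ay": 0,"az": 0,"claw": 20},
  ],
)

```text
clock: 7.95
tool_pos: [0.6066, 0.2187, 0.2113]
tool_rot: [0.351, 1.57, 0.231]
ft_force: [0.6, -0.1, -0.7]
width: 0.0428
```

Run:
```python
from h import *
plan(.606,.219,.0545)
```

```text
t 7.95 grasp [0.6067 0.2187 0.0563] x [ 0.001  0.    -1.   ] jaw yaw -6.88 w 0.0428 F [ 0.6 -0.1 -0.7]
d mm [ 1.8  0.2 -0.8]
```

>>> drive_tool(
  increments=[
    {"dx": 1,"dy": 0,"dz": 0,"ax": 0,"ay": 0,"az": 0,"claw": 20},
    {"dx": 1,"dy": 0,"dz": 0,"ax": 0,"ay": 0,"az": 0,"claw": 20},
    {"dx": 0.5,"dy": 0,"dz": 0,"ax": 0,"ay": 0,"az": 0,"claw": 20},
    {"dx": 0,"dy": 0,"dz": 0,"ax": 0,"ay": 0,"az": 0,"claw": 20},
    {"dx": 0,"dy": 0,"dz": 0,"ax": 0,"ay": 0,"az": 0,"claw": 20},
  ],
)

```text
clock: 8.45
tool_pos: [0.6066, 0.2188, 0.2095]
tool_rot: [0.237, 1.57, 0.117]
ft_force: [-2.4, -0.9, 5.8]
width: 0.0429
```

>>> drive_tool(
  increments=[
    {"dx": 0,"dy": 0,"dz": 0,"ax": 0,"ay": 0,"az": 0,"claw": 60},
    {"dx": 0,"dy": 0,"dz": 0,"ax": 0,"ay": 0,"az": 0,"claw": 80},
    {"dx": 0,"dy": 0,"dz": 0,"ax": 0,"ay": 0,"az": 0,"claw": 100},
    {"dx": 0,"dy": 0,"dz": 0,"ax": 0,"ay": 0,"az": 0,"claw": 100},
    {"dx": -20,"dy": 0,"dz": 0,"ax": 0,"ay": 0,"az": 0,"claw": 100},
    {"dx": -40,"dy": 0,"dz": 0,"ax": 0,"ay": 0,"az": 0,"claw": 100},
    {"dx": -45,"dy": 0,"dz": 0,"ax": 0,"ay": 0,"az": 0,"claw": 100},
    {"dx": -45,"dy": 0,"dz": 0,"ax": 0,"ay": 0,"az": 0,"claw": 100},
    {"dx": 0,"dy": -30,"dz": -11,"ax": 0,"ay": 0,"az": 0,"claw": 100},
    {"dx": 0,"dy": -40,"dz": -15,"ax": 0,"ay": 0,"az": 0,"claw": 100},
    {"dx": 0,"dy": -40,"dz": -15,"ax": 0,"ay": 0,"az": 0,"claw": 100},
    {"dx": 0,"dy": -40,"dz": -15,"ax": 0,"ay": 0,"az": 0,"claw": 100},
    {"dx": 0,"dy": -40,"dz": -15,"ax": 0,"ay": 0,"az": 0,"claw": 100},
    {"dx": 0,"dy": -40,"dz": -15,"ax": 0,"ay": 0,"az": 0,"claw": 100},
    {"dx": 0,"dy": -30,"dz": -11,"ax": 0,"ay": 0,"az": 0,"claw": 100},
    {"dx": 0,"dy": -30,"dz": -11,"ax": 0,"ay": 0,"az": 0,"claw": 100},
    {"dx": 0,"dy": 0,"dz": 0,"ax": 0,"ay": 0,"az": 0,"claw": 100},
    {"dx": 0,"dy": 0,"dz": 0,"ax": 0,"ay": 0,"az": 0,"claw": 100},
  ],
)

```text
clock: 10.25
tool_pos: [0.4644, -0.0567, 0.3584]
tool_rot: [0.425, 1.57, 0.303]
ft_force: [0.7, 0.4, 0.3]
width: 0.0853
```

Run:
```python
from h import *
plan(.464,-.0563,.05); w=snap('wrist','w4');t=snap('top','top4'); find('wrist',['toothpicks'])
im=cv2.imread('pics/w4.png'); t=cv2.imread('pics/top4.png')[170:290,190:350]
cv2.imwrite('pics/c4.png',np.hstack([cv2.resize(im,(400,300)),cv2.convertScaleAbs(cv2.resize(t,(400,300),interpolation=cv2.INTER_CUBIC),alpha=1.8)]))
```

```text
t 10.25 grasp [ 0.4645 -0.0566  0.2034] x [ 0.001  0.    -1.   ] jaw yaw -6.98 w 0.0853 F [0.7 0.4 0.3]
d mm [153.4   0.2  -0.7]
toothpicks [([0.468, -0.046, 0.082], 0.93)]
```

View pics/c4.png

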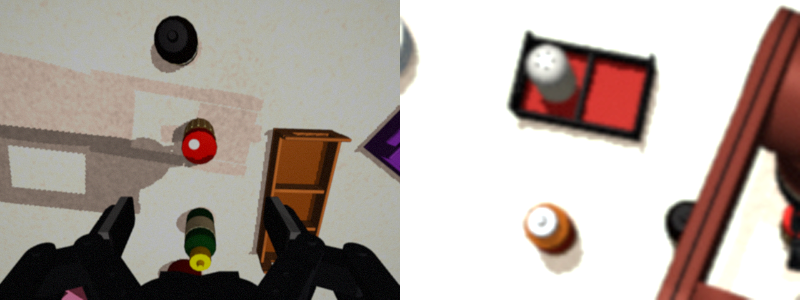

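Left half: the toothpick cap is at (318,234) in the wrist picture, right where I expected it. Right half: pepper stands upright in the left compartment of the black caddy.

Run:
```python
from h import *
print(wpix2world((318,236),.079), pix2world('top',(190+148/2.5-.3,170+62/2.5-.3),.09), 'black div', pix2world('top',(190+187/2.5-.3,170+87/2.5-.3),.025), world2pix('top',(.6066,.216,.09)))
```

```text
[ 0.46607655 -0.05187796  0.079     ] [0.60451673 0.21086439 0.09      ] black div [0.59856298 0.17876153 0.025     ] [246.96668075 193.5758107 ]
```

>>> drive_tool(
  increments=[
    {"dx": 40,"dy": 2,"dz": 0,"ax": 0,"ay": 0,"az": 0,"claw": 100},
    {"dx": 40,"dy": 0,"dz": 0,"ax": 0,"ay": 0,"az": 0,"claw": 100},
    {"dx": 33,"dy": 0,"dz": 0,"ax": 0,"ay": 0,"az": 0,"claw": 100},
    {"dx": 20,"dy": 0,"dz": 0,"ax": 0,"ay": 0,"az": 0,"claw": 100},
    {"dx": 20,"dy": 0,"dz": 0,"ax": 0,"ay": 0,"az": 0,"claw": 100},
    {"dx": 0,"dy": 0,"dz": 0,"ax": 0,"ay": 0,"az": 0,"claw": 70},
    {"dx": 0,"dy": 0,"dz": 0,"ax": 0,"ay": 0,"az": 0,"claw": 60},
    {"dx": 0,"dy": 0,"dz": 0,"ax": 0,"ay": 0,"az": 0,"claw": 50},
    {"dx": 0,"dy": 0,"dz": 0,"ax": 0,"ay": 0,"az": 0,"claw": 40},
    {"dx": 0,"dy": 0,"dz": 0,"ax": 0,"ay": 0,"az": 0,"claw": 30},
    {"dx": 0,"dy": 0,"dz": 0,"ax": 0,"ay": 0,"az": 0,"claw": 20},
    {"dx": 0,"dy": 0,"dz": 0,"ax": 0,"ay": 0,"az": 0,"claw": 20},
    {"dx": 0,"dy": 0,"dz": 0,"ax": 0,"ay": 0,"az": 0,"claw": 20},
  ],
)

```text
clock: 11.7
tool_pos: [0.4655, -0.0544, 0.2066]
tool_rot: [-0.006, 1.568, -0.126]
ft_force: [0.3, 1.8, 6.5]
width: 0.0416
```

Run:
```python
from h import *
plan(.598,.1502,.056)
```

```text
t 11.7 grasp [ 0.4659 -0.0544  0.0516] x [ 0.003 -0.    -1.   ] jaw yaw -6.87 w 0.0416 F [0.3 1.8 6.5]
d mm [ -4.1 219.  106.7]
```

>>> drive_tool(
  increments=[
    {"dx": -10,"dy": 0,"dz": 0,"ax": 0,"ay": 0,"az": 0,"claw": 20},
    {"dx": -30,"dy": 0,"dz": 0,"ax": 0,"ay": 0,"az": 0,"claw": 20},
    {"dx": -40,"dy": 0,"dz": 0,"ax": 0,"ay": 0,"az": 0,"claw": 20},
    {"dx": -40,"dy": 0,"dz": 0,"ax": 0,"ay": 0,"az": 0,"claw": 20},
    {"dx": -30,"dy": 0,"dz": 0,"ax": 0,"ay": 0,"az": 0,"claw": 20},
    {"dx": 0,"dy": 20,"dz": 10,"ax": 0,"ay": 0,"az": 0,"claw": 20},
    {"dx": 0,"dy": 35,"dz": 17,"ax": 0,"ay": 0,"az": 0,"claw": 20},
    {"dx": 0,"dy": 35,"dz": 17,"ax": 0,"ay": 0,"az": 0,"claw": 20},
    {"dx": 0,"dy": 35,"dz": 17,"ax": 0,"ay": 0,"az": 0,"claw": 20},
    {"dx": 0,"dy": 35,"dz": 17,"ax": 0,"ay": 0,"az": 0,"claw": 20},
    {"dx": 0,"dy": 30,"dz": 14,"ax": 0,"ay": 0,"az": 0,"claw": 20},
    {"dx": 0,"dy": 20,"dz": 9,"ax": 0,"ay": 0,"az": 0,"claw": 20},
    {"dx": 0,"dy": 11,"dz": 5,"ax": 0,"ay": 0,"az": 0,"claw": 20},
    {"dx": 0,"dy": 0,"dz": 0,"ax": 0,"ay": 0,"az": 0,"claw": 20},
    {"dx": 0,"dy": 0,"dz": 0,"ax": 0,"ay": 0,"az": 0,"claw": 20},
  ],
)

```text
clock: 13.2
tool_pos: [0.596, 0.1519, 0.3551]
tool_rot: [-2.296, 1.57, -2.416]
ft_force: [0.6, -0.7, -1.0]
width: 0.0413
```

Run:
```python
from h import *
plan(.598,.152,.0566)
```

```text
t 13.2 grasp [0.5959 0.1517 0.2001] x [-0.001 -0.001 -1.   ] jaw yaw -6.87 w 0.0413 F [ 0.6 -0.7 -1. ]
d mm [143.5   0.6   2.2]
```

>>> drive_tool(
  increments=[
    {"dx": 30,"dy": 0,"dz": 2,"ax": 0,"ay": 0,"az": 0,"claw": 20},
    {"dx": 40,"dy": 0,"dz": 0,"ax": 0,"ay": 0,"az": 0,"claw": 20},
    {"dx": 30,"dy": 0,"dz": 0,"ax": 0,"ay": 0,"az": 0,"claw": 20},
    {"dx": 20,"dy": 0,"dz": 0,"ax": 0,"ay": 0,"az": 0,"claw": 20},
    {"dx": 12,"dy": 0,"dz": 0,"ax": 0,"ay": 0,"az": 0,"claw": 20},
    {"dx": 6,"dy": 0,"dz": 0,"ax": 0,"ay": 0,"az": 0,"claw": 20},
    {"dx": 3,"dy": 0,"dz": 0,"ax": 0,"ay": 0,"az": 0,"claw": 20},
    {"dx": 1,"dy": 0,"dz": 0,"ax": 0,"ay": 0,"az": 0,"claw": 20},
    {"dx": 1,"dy": 0,"dz": 0,"ax": 0,"ay": 0,"az": 0,"claw": 20},
    {"dx": 0.8,"dy": 0,"dz": 0,"ax": 0,"ay": 0,"az": 0,"claw": 20},
    {"dx": 0,"dy": 0,"dz": 0,"ax": 0,"ay": 0,"az": 0,"claw": 20},
    {"dx": 0,"dy": 0,"dz": 0,"ax": 0,"ay": 0,"az": 0,"claw": 20},
  ],
)

```text
clock: 14.4
tool_pos: [0.5984, 0.1523, 0.2117]
tool_rot: [0.166, 1.57, 0.046]
ft_force: [-0.4, -0.2, -1.0]
width: 0.0413
```

>>> drive_tool(
  increments=[
    {"dx": 0.7,"dy": 0,"dz": 0,"ax": 0,"ay": 0,"az": 0,"claw": 20},
    {"dx": 0.7,"dy": 0,"dz": 0,"ax": 0,"ay": 0,"az": 0,"claw": 20},
    {"dx": 0,"dy": 0,"dz": 0,"ax": 0,"ay": 0,"az": 0,"claw": 20},
    {"dx": 0,"dy": 0,"dz": 0,"ax": 0,"ay": 0,"az": 0,"claw": 20},
  ],
)

```text
clock: 14.8
tool_pos: [0.5986, 0.1524, 0.2116]
tool_rot: [0.082, 1.57, -0.038]
ft_force: [-4.5, -0.1, 9.6]
width: 0.0414
```

>>> drive_tool(
  increments=[
    {"dx": 0,"dy": 0,"dz": 0,"ax": 0,"ay": 0,"az": 0,"claw": 60},
    {"dx": 0,"dy": 0,"dz": 0,"ax": 0,"ay": 0,"az": 0,"claw": 80},
    {"dx": 0,"dy": 0,"dz": 0,"ax": 0,"ay": 0,"az": 0,"claw": 100},
    {"dx": 0,"dy": 0,"dz": 0,"ax": 0,"ay": 0,"az": 0,"claw": 100},
    {"dx": -20,"dy": 0,"dz": 0,"ax": 0,"ay": 0,"az": 0,"claw": 100},
    {"dx": -40,"dy": 0,"dz": 0,"ax": 0,"ay": 0,"az": 0,"claw": 100},
    {"dx": -45,"dy": 0,"dz": 0,"ax": 0,"ay": 0,"az": 0,"claw": 100},
    {"dx": -40,"dy": 0,"dz": 0,"ax": 0,"ay": 0,"az": 0,"claw": 100},
    {"dx": 0,"dy": -20,"dz": -24,"ax": 0,"ay": 0,"az": 0,"claw": 100},
    {"dx": 0,"dy": -30,"dz": -36,"ax": 0,"ay": 0,"az": 0,"claw": 100},
    {"dx": 0,"dy": -30,"dz": -36,"ax": 0,"ay": 0,"az": 0,"claw": 100},
    {"dx": 0,"dy": -19,"dz": -24,"ax": 0,"ay": 0,"az": 0,"claw": 100},
    {"dx": 0,"dy": -10,"dz": -11,"ax": 0,"ay": 0,"az": 0,"claw": 100},
    {"dx": 0,"dy": 0,"dz": 0,"ax": 0,"ay": 0,"az": 0,"claw": 100},
    {"dx": 0,"dy": 0,"dz": 0,"ax": 0,"ay": 0,"az": 0,"claw": 100},
  ],
)

```text
clock: 16.3
tool_pos: [0.4556, 0.0597, 0.3554]
tool_rot: [0.244, 1.569, 0.123]
ft_force: [0.8, 0.4, -0.1]
width: 0.0853
```

Run:
```python
from h import *
plan(.455,.060,.055); w=snap('wrist','w5'); 
im=cv2.imread('pics/w5.png')
cv2.imwrite('pics/c5.png',cv2.convertScaleAbs(im,alpha=1.6))
for v in (200,220,240,260): print(v,wpix2world((320,v),.1)[:2])
```

```text
t 16.3 grasp [0.4558 0.0597 0.2004] x [ 0.001  0.    -1.   ] jaw yaw -6.9 w 0.0853 F [ 0.8  0.4 -0.1]
d mm [145.4   0.2  -1. ]
200 [0.46241763 0.09468176]
220 [0.4608737  0.08174727]
240 [0.45927163 0.06832573]
260 [0.45760808 0.05438909]
```

View pics/c5.png

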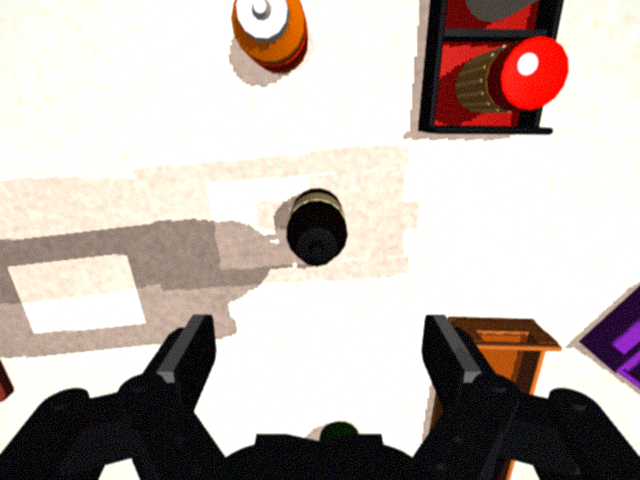

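The wrist view shows the soy spout at (317,245) under the gripper, and the toothpicks standing in the black caddy's right compartment at (535,75).

>>> drive_tool(
  increments=[
    {"dx": 30,"dy": 1,"dz": 0,"ax": 0,"ay": 0,"az": 0,"claw": 100},
    {"dx": 40,"dy": 0,"dz": 0,"ax": 0,"ay": 0,"az": 0,"claw": 100},
    {"dx": 35,"dy": 0,"dz": 0,"ax": 0,"ay": 0,"az": 0,"claw": 100},
    {"dx": 20,"dy": 0,"dz": 0,"ax": 0,"ay": 0,"az": 0,"claw": 100},
    {"dx": 20,"dy": 0,"dz": 0,"ax": 0,"ay": 0,"az": 0,"claw": 100},
    {"dx": 0,"dy": 0,"dz": 0,"ax": 0,"ay": 0,"az": 0,"claw": 70},
    {"dx": 0,"dy": 0,"dz": 0,"ax": 0,"ay": 0,"az": 0,"claw": 60},
    {"dx": 0,"dy": 0,"dz": 0,"ax": 0,"ay": 0,"az": 0,"claw": 50},
    {"dx": 0,"dy": 0,"dz": 0,"ax": 0,"ay": 0,"az": 0,"claw": 40},
    {"dx": 0,"dy": 0,"dz": 0,"ax": 0,"ay": 0,"az": 0,"claw": 30},
    {"dx": 0,"dy": 0,"dz": 0,"ax": 0,"ay": 0,"az": 0,"claw": 20},
    {"dx": 0,"dy": 0,"dz": 0,"ax": 0,"ay": 0,"az": 0,"claw": 20},
    {"dx": 0,"dy": 0,"dz": 0,"ax": 0,"ay": 0,"az": 0,"claw": 20},
  ],
  squeeze=40,
)

```text
clock: 17.65
tool_pos: [0.4561, 0.0607, 0.2112]
tool_rot: [0.171, 1.568, 0.051]
ft_force: [-0.4, 0.7, 6.1]
width: 0.0449
```

Run:
```python
from h import *
plan(.600,-.19,.25)
```

```text
t 17.65 grasp [0.4565 0.0607 0.0562] x [ 0.002  0.    -1.   ] jaw yaw -6.87 w 0.0449 F [-0.4  0.7  6.1]
d mm [-193.5 -231.7  172.9]
```

>>> drive_tool(
  increments=[
    {"dx": -10,"dy": 0,"dz": 0,"ax": 0,"ay": 0,"az": 0,"claw": 20},
    {"dx": -30,"dy": 0,"dz": 0,"ax": 0,"ay": 0,"az": 0,"claw": 20},
    {"dx": -40,"dy": 0,"dz": 0,"ax": 0,"ay": 0,"az": 0,"claw": 20},
    {"dx": -40,"dy": 0,"dz": 0,"ax": 0,"ay": 0,"az": 0,"claw": 20},
    {"dx": -40,"dy": 0,"dz": 0,"ax": 0,"ay": 0,"az": 0,"claw": 20},
    {"dx": -33,"dy": 0,"dz": 0,"ax": 0,"ay": 0,"az": 0,"claw": 20},
    {"dx": 0,"dy": -20,"dz": 15,"ax": 0,"ay": 0,"az": 0,"claw": 20},
    {"dx": 0,"dy": -35,"dz": 26,"ax": 0,"ay": 0,"az": 0,"claw": 20},
    {"dx": 0,"dy": -35,"dz": 26,"ax": 0,"ay": 0,"az": 0,"claw": 20},
    {"dx": 0,"dy": -35,"dz": 26,"ax": 0,"ay": 0,"az": 0,"claw": 20},
    {"dx": 0,"dy": -35,"dz": 26,"ax": 0,"ay": 0,"az": 0,"claw": 20},
    {"dx": 0,"dy": -35,"dz": 26,"ax": 0,"ay": 0,"az": 0,"claw": 20},
    {"dx": 0,"dy": -25,"dz": 18,"ax": 0,"ay": 0,"az": 0,"claw": 20},
    {"dx": 0,"dy": -10,"dz": 8,"ax": 1.6,"ay": 0,"az": 0,"claw": 20},
    {"dx": 0,"dy": 0,"dz": 0,"ax": 0,"ay": 0,"az": 0,"claw": 20},
    {"dx": 0,"dy": 0,"dz": 0,"ax": 0,"ay": 0,"az": 0,"claw": 20},
  ],
)

```text
clock: 19.25
tool_pos: [0.5972, -0.1874, 0.4027]
tool_rot: [2.596, 1.569, 2.448]
ft_force: [-0.1, 0.4, -1.3]
width: 0.0448
```

Run:
```python
from h import *
plan(); im=snap('wrist','w6'); 
c=cv2.convertScaleAbs(im[60:420,160:560,::-1],alpha=2.2); cv2.imwrite('pics/c6.png',cv2.resize(c,(666,600)))
for v in (120,160,200,240,280): print(v,wpix2world((320,v),.025)[:2],wpix2world((300,v),.025)[:2])
```

```text
t 19.25 grasp [ 0.597  -0.1872  0.2477] x [-0.001  0.001 -1.   ] jaw yaw -8.46 w 0.0448 F [-0.1  0.4 -1.3]
120 [ 0.61129386 -0.10614923] [ 0.59340549 -0.10350143]
160 [ 0.60614223 -0.14128386] [ 0.587628   -0.13854457]
200 [ 0.60061717 -0.17896535] [ 0.5814317  -0.17612802]
240 [ 0.59467654 -0.21948104] [ 0.57476933 -0.21653839]
280 [ 0.58827163 -0.26316318] [ 0.56758625 -0.2601071 ]
```

View pics/c6.png

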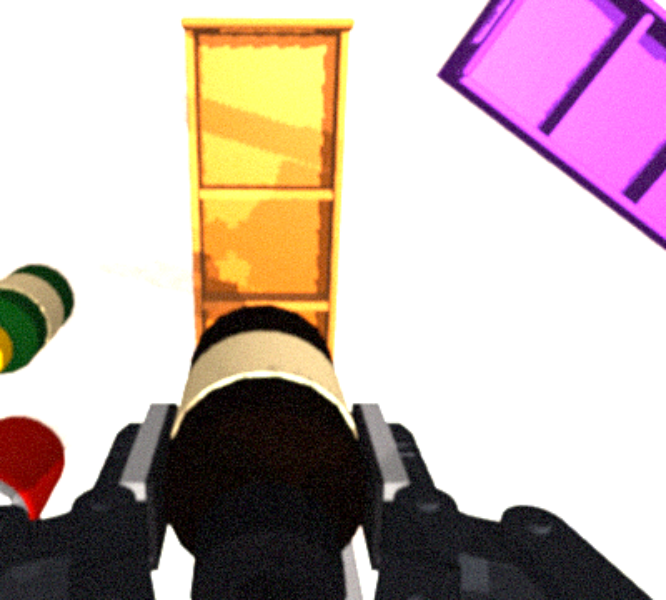

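The dividers are at rows 193 and 305 of the crop (v≈176 and 243), with the caddy centred at u≈320 and aligned with the tool. The spacing of 66.5 mm matches. I'll place the soy in the -77 mm compartment.

>>> drive_tool(
  increments=[
    {"dx": 0,"dy": -20,"dz": 1,"ax": 0,"ay": 0,"az": 0,"claw": 20},
    {"dx": 0,"dy": -30,"dz": 1,"ax": 0,"ay": 0,"az": 0,"claw": 20},
    {"dx": 0,"dy": -24,"dz": 1,"ax": 0,"ay": 0,"az": 0,"claw": 20},
    {"dx": 30,"dy": 0,"dz": 0,"ax": 0,"ay": 0,"az": 0,"claw": 20},
    {"dx": 40,"dy": 0,"dz": 0,"ax": 0,"ay": 0,"az": 0,"claw": 20},
    {"dx": 40,"dy": 0,"dz": 0,"ax": 0,"ay": 0,"az": 0,"claw": 20},
    {"dx": 30,"dy": 0,"dz": 0,"ax": 0,"ay": 0,"az": 0,"claw": 20},
    {"dx": 20,"dy": 0,"dz": 0,"ax": 0,"ay": 0,"az": 0,"claw": 20},
    {"dx": 12,"dy": 0,"dz": 0,"ax": 0,"ay": 0,"az": 0,"claw": 20},
    {"dx": 6,"dy": 0,"dz": 0,"ax": 0,"ay": 0,"az": 0,"claw": 20},
    {"dx": 4,"dy": 0,"dz": 0,"ax": 0,"ay": 0,"az": 0,"claw": 20},
    {"dx": 2,"dy": 0,"dz": 0,"ax": 0,"ay": 0,"az": 0,"claw": 20},
    {"dx": 1,"dy": 0,"dz": 0,"ax": 0,"ay": 0,"az": 0,"claw": 20},
    {"dx": 0,"dy": 0,"dz": 0,"ax": 0,"ay": 0,"az": 0,"claw": 20},
    {"dx": 0,"dy": 0,"dz": 0,"ax": 0,"ay": 0,"az": 0,"claw": 20},
  ],
)

```text
clock: 20.8
tool_pos: [0.5899, -0.262, 0.2187]
tool_rot: [-0.391, 1.57, -0.539]
ft_force: [-0.1, -0.0, -1.1]
width: 0.0447
```

Run:
```python
from h import *
plan(.589,-.2606,.0612)
```

```text
t 20.8 grasp [ 0.5901 -0.262   0.0637] x [ 0.001 -0.001 -1.   ] jaw yaw -8.47 w 0.0447 F [-0.1 -0.  -1.1]
d mm [ 2.5  1.3 -1.3]
```

>>> drive_tool(
  increments=[
    {"dx": 1,"dy": 1,"dz": -1,"ax": 0,"ay": 0,"az": 0,"claw": 20},
    {"dx": 1,"dy": 0,"dz": 0,"ax": 0,"ay": 0,"az": 0,"claw": 20},
    {"dx": 0.8,"dy": 0,"dz": 0,"ax": 0,"ay": 0,"az": 0,"claw": 20},
    {"dx": 0.5,"dy": 0,"dz": 0,"ax": 0,"ay": 0,"az": 0,"claw": 20},
    {"dx": 0,"dy": 0,"dz": 0,"ax": 0,"ay": 0,"az": 0,"claw": 20},
    {"dx": 0,"dy": 0,"dz": 0,"ax": 0,"ay": 0,"az": 0,"claw": 20},
  ],
)

```text
clock: 21.4
tool_pos: [0.589, -0.2607, 0.2163]
tool_rot: [-2.054, 1.571, -2.202]
ft_force: [-5.3, 2.2, 8.8]
width: 0.0448
```

>>> drive_tool(
  increments=[
    {"dx": 0,"dy": 0,"dz": 0,"ax": 0,"ay": 0,"az": 0,"claw": 65},
    {"dx": 0,"dy": 0,"dz": 0,"ax": 0,"ay": 0,"az": 0,"claw": 80},
    {"dx": 0,"dy": 0,"dz": 0,"ax": 0,"ay": 0,"az": 0,"claw": 100},
    {"dx": 0,"dy": 0,"dz": 0,"ax": 0,"ay": 0,"az": 0,"claw": 100},
    {"dx": -20,"dy": 0,"dz": 0,"ax": 0,"ay": 0,"az": 0,"claw": 100},
    {"dx": -45,"dy": 0,"dz": 0,"ax": 0,"ay": 0,"az": 0,"claw": 100},
    {"dx": -45,"dy": 0,"dz": 0,"ax": 0,"ay": 0,"az": 0,"claw": 100},
    {"dx": -40,"dy": 0,"dz": 0,"ax": 0,"ay": 0,"az": 0,"claw": 100},
    {"dx": 0,"dy": 35,"dz": -17,"ax": 0,"ay": 0,"az": 0,"claw": 100},
    {"dx": 0,"dy": 40,"dz": -20,"ax": 0,"ay": 0,"az": 0,"claw": 100},
    {"dx": 0,"dy": 40,"dz": -20,"ax": 0,"ay": 0,"az": 0,"claw": 100},
    {"dx": 0,"dy": 40,"dz": -20,"ax": 0,"ay": 0,"az": 0,"claw": 100},
    {"dx": 0,"dy": 40,"dz": -20,"ax": 0,"ay": 0,"az": 0,"claw": 100},
    {"dx": 0,"dy": 40,"dz": -20,"ax": 0,"ay": 0,"az": 0,"claw": 100},
    {"dx": 0,"dy": 40,"dz": -20,"ax": 0,"ay": 0,"az": 0,"claw": 100},
    {"dx": 0,"dy": 40,"dz": -20,"ax": 0,"ay": 0,"az": 0,"claw": 100},
    {"dx": 0,"dy": 40,"dz": -20,"ax": 0,"ay": 0,"az": 0,"claw": 100},
    {"dx": 0,"dy": 40,"dz": -18,"ax": 0,"ay": 0,"az": 0,"claw": 100},
    {"dx": 0,"dy": 40,"dz": -18,"ax": 0,"ay": 0,"az": 0,"claw": 100},
    {"dx": 0,"dy": 0,"dz": 0,"ax": 0,"ay": 0,"az": 0,"claw": 100},
  ],
)

```text
clock: 23.4
tool_pos: [0.4405, 0.2049, 0.3648]
tool_rot: [1.877, 1.569, 1.735]
ft_force: [0.4, -0.1, 0.0]
width: 0.0855
```

>>> drive_tool(
  increments=[
    {"dx": 0,"dy": 0,"dz": 0,"ax": 0,"ay": 0,"az": 0,"claw": 100},
  ],
)

```text
clock: 23.5
tool_pos: [0.4418, 0.2018, 0.3647]
tool_rot: [-1.065, 1.57, -1.21]
ft_force: [-0.5, -0.5, 0.4]
width: 0.0855
```

Run:
```python
from h import *
plan(.442,.2015,.0555); im=snap('wrist','w7'); t=snap('top','top7'); find('wrist',['vinegar'])
t=cv2.imread('pics/top7.png')[170:320,330:480]
cv2.imwrite('pics/c7.png',np.hstack([cv2.convertScaleAbs(cv2.resize(cv2.imread('pics/w7.png'),(400,300)),alpha=1.5),cv2.convertScaleAbs(cv2.resize(t,(400,400),interpolation=cv2.INTER_CUBIC)[:300],alpha=1.8)]))
for v in (220,240,260): print(v,wpix2world((320,v),.1)[:2])
```

```text
t 23.5 grasp [0.4419 0.2018 0.2097] x [ 0. -0. -1.] jaw yaw -8.3 w 0.0855 F [-0.5 -0.5  0.4]
d mm [ 1.542e+02 -2.000e-01  1.000e-01]
vinegar [([0.443, 0.213, 0.077], 0.89)]
220 [0.44762893 0.2190969 ]
240 [0.44555474 0.20517609]
260 [0.44340075 0.1907198 ]
```

View pics/c7.png

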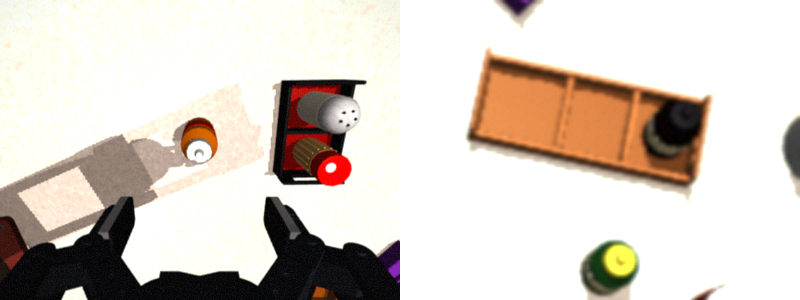

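Soy stands in the right-hand compartment, and pepper and toothpicks are upright in the black caddy. The vinegar spout is at (317,245) in the wrist picture, so I'll pick it up.

>>> drive_tool(
  increments=[
    {"dx": 30,"dy": -2,"dz": 0,"ax": 0,"ay": 0,"az": 0,"claw": 100},
    {"dx": 40,"dy": 0,"dz": 0,"ax": 0,"ay": 0,"az": 0,"claw": 100},
    {"dx": 40,"dy": 0,"dz": 0,"ax": 0,"ay": 0,"az": 0,"claw": 100},
    {"dx": 24,"dy": 0,"dz": 0,"ax": 0,"ay": 0,"az": 0,"claw": 100},
    {"dx": 20,"dy": 0,"dz": 0,"ax": 0,"ay": 0,"az": 0,"claw": 100},
    {"dx": 0,"dy": 0,"dz": 0,"ax": 0,"ay": 0,"az": 0,"claw": 70},
    {"dx": 0,"dy": 0,"dz": 0,"ax": 0,"ay": 0,"az": 0,"claw": 60},
    {"dx": 0,"dy": 0,"dz": 0,"ax": 0,"ay": 0,"az": 0,"claw": 50},
    {"dx": 0,"dy": 0,"dz": 0,"ax": 0,"ay": 0,"az": 0,"claw": 40},
    {"dx": 0,"dy": 0,"dz": 0,"ax": 0,"ay": 0,"az": 0,"claw": 30},
    {"dx": 0,"dy": 0,"dz": 0,"ax": 0,"ay": 0,"az": 0,"claw": 20},
    {"dx": 0,"dy": 0,"dz": 0,"ax": 0,"ay": 0,"az": 0,"claw": 20},
    {"dx": 0,"dy": 0,"dz": 0,"ax": 0,"ay": 0,"az": 0,"claw": 20},
  ],
)

```text
clock: 24.95
tool_pos: [0.4428, 0.1991, 0.2122]
tool_rot: [0.201, 1.568, 0.053]
ft_force: [-1.1, -2.1, 6.5]
width: 0.0448
```

Run:
```python
from h import *
plan(.599,-.1935,.21)
# soy vs caddy in top view: cap top and dividers
f=lambda u,v,z:pix2world('top',(330+(u-400)/2.6667-.3,170+v/2.6667-.3),z)[:2]
print('soy',f(686,115,.105),'div2',(f(635,90,.025)+f(624,162,.025))/2,'div1',(f(573,75,.025)+f(560,145,.025))/2)
```

```text
t 24.95 grasp [0.4432 0.1992 0.0572] x [ 0.003  0.    -1.   ] jaw yaw -8.44 w 0.0448 F [-1.1 -2.1  6.5]
d mm [-152.4 -365.4  212.2]
soy [ 0.58556978 -0.26122502] div2 [ 0.5926426  -0.22431803] div1 [ 0.60468496 -0.16127056]
```

>>> drive_tool(
  increments=[
    {"dx": -10,"dy": 0,"dz": 0,"ax": 0,"ay": 0,"az": 0,"claw": 20},
    {"dx": -30,"dy": 0,"dz": 0,"ax": 0,"ay": 0,"az": 0,"claw": 20},
    {"dx": -40,"dy": 0,"dz": 0,"ax": 0,"ay": 0,"az": 0,"claw": 20},
    {"dx": -40,"dy": 0,"dz": 0,"ax": 0,"ay": 0,"az": 0,"claw": 20},
    {"dx": -35,"dy": 0,"dz": 0,"ax": 0,"ay": 0,"az": 0,"claw": 20},
    {"dx": 0,"dy": -15,"dz": 9,"ax": 0,"ay": 0,"az": 0,"claw": 20},
    {"dx": 0,"dy": -30,"dz": 17,"ax": 0,"ay": 0,"az": 0,"claw": 20},
    {"dx": 0,"dy": -35,"dz": 20,"ax": 0,"ay": 0,"az": 0,"claw": 20},
    {"dx": 0,"dy": -35,"dz": 20,"ax": 0,"ay": 0,"az": 0,"claw": 20},
    {"dx": 0,"dy": -35,"dz": 20,"ax": 0,"ay": 0,"az": 0,"claw": 20},
    {"dx": 0,"dy": -35,"dz": 20,"ax": 0,"ay": 0,"az": 0,"claw": 20},
    {"dx": 0,"dy": -35,"dz": 20,"ax": 0,"ay": 0,"az": 0,"claw": 20},
    {"dx": 0,"dy": -35,"dz": 20,"ax": 0,"ay": 0,"az": 0,"claw": 20},
    {"dx": 0,"dy": -35,"dz": 20,"ax": 0,"ay": 0,"az": 0,"claw": 20},
    {"dx": 0,"dy": -35,"dz": 20,"ax": 0,"ay": 0,"az": 0,"claw": 20},
    {"dx": 0,"dy": -25,"dz": 16,"ax": 0,"ay": 0,"az": 0,"claw": 20},
    {"dx": 0,"dy": -15,"dz": 10,"ax": 0,"ay": 0,"az": 0,"claw": 20},
    {"dx": 0,"dy": 0,"dz": 0,"ax": 0,"ay": 0,"az": 0,"claw": 20},
    {"dx": 0,"dy": 0,"dz": 0,"ax": 0,"ay": 0,"az": 0,"claw": 20},
  ],
)

```text
clock: 26.85
tool_pos: [0.5976, -0.193, 0.3655]
tool_rot: [2.465, 1.569, 2.316]
ft_force: [-0.7, 0.2, -1.5]
width: 0.0447
```

Run:
```python
from h import *
plan(.599,-.1930,.0622)
```

```text
t 26.85 grasp [ 0.5975 -0.1928  0.2105] x [-0.001  0.001 -1.   ] jaw yaw -8.49 w 0.0447 F [-0.7  0.2 -1.5]
d mm [ 1.483e+02 -1.000e-01  1.700e+00]
```

>>> drive_tool(
  increments=[
    {"dx": 30,"dy": 0,"dz": 1,"ax": 0,"ay": 0,"az": 0,"claw": 20},
    {"dx": 40,"dy": 0,"dz": 0,"ax": 0,"ay": 0,"az": 0,"claw": 20},
    {"dx": 35,"dy": 0,"dz": 0,"ax": 0,"ay": 0,"az": 0,"claw": 20},
    {"dx": 20,"dy": 0,"dz": 0,"ax": 0,"ay": 0,"az": 0,"claw": 20},
    {"dx": 11,"dy": 0,"dz": 0,"ax": 0,"ay": 0,"az": 0,"claw": 20},
    {"dx": 6,"dy": 0,"dz": 0,"ax": 0,"ay": 0,"az": 0,"claw": 20},
    {"dx": 3,"dy": 0,"dz": 0,"ax": 0,"ay": 0,"az": 0,"claw": 20},
    {"dx": 1,"dy": 0,"dz": 0,"ax": 0,"ay": 0,"az": 0,"claw": 20},
    {"dx": 1,"dy": 0,"dz": 0,"ax": 0,"ay": 0,"az": 0,"claw": 20},
    {"dx": 1,"dy": 0,"dz": 0,"ax": 0,"ay": 0,"az": 0,"claw": 20},
    {"dx": 0.8,"dy": 0,"dz": 0,"ax": 0,"ay": 0,"az": 0,"claw": 20},
    {"dx": 0,"dy": 0,"dz": 0,"ax": 0,"ay": 0,"az": 0,"claw": 20},
    {"dx": 0,"dy": 0,"dz": 0,"ax": 0,"ay": 0,"az": 0,"claw": 20},
  ],
)

```text
clock: 28.15
tool_pos: [0.5991, -0.1935, 0.2174]
tool_rot: [-0.313, 1.57, -0.461]
ft_force: [0.1, -0.3, -0.4]
width: 0.0449
```

>>> drive_tool(
  increments=[
    {"dx": 0.7,"dy": 0,"dz": 0,"ax": 0,"ay": 0,"az": 0,"claw": 20},
    {"dx": 0.6,"dy": 0,"dz": 0,"ax": 0,"ay": 0,"az": 0,"claw": 20},
    {"dx": 0,"dy": 0,"dz": 0,"ax": 0,"ay": 0,"az": 0,"claw": 20},
    {"dx": 0,"dy": 0,"dz": 0,"ax": 0,"ay": 0,"az": 0,"claw": 20},
  ],
)

```text
clock: 28.55
tool_pos: [0.5992, -0.1936, 0.2172]
tool_rot: [-0.623, 1.57, -0.77]
ft_force: [-3.4, 0.8, 9.0]
width: 0.0447
```

>>> drive_tool(
  increments=[
    {"dx": 0,"dy": 0,"dz": 0,"ax": 0,"ay": 0,"az": 0,"claw": 65},
    {"dx": 0,"dy": 0,"dz": 0,"ax": 0,"ay": 0,"az": 0,"claw": 80},
    {"dx": 0,"dy": 0,"dz": 0,"ax": 0,"ay": 0,"az": 0,"claw": 100},
    {"dx": 0,"dy": 0,"dz": 0,"ax": 0,"ay": 0,"az": 0,"claw": 100},
    {"dx": -20,"dy": 0,"dz": 0,"ax": 0,"ay": 0,"az": 0,"claw": 100},
    {"dx": -45,"dy": 0,"dz": 0,"ax": 0,"ay": 0,"az": 0,"claw": 100},
    {"dx": -45,"dy": 0,"dz": 0,"ax": 0,"ay": 0,"az": 0,"claw": 100},
    {"dx": -45,"dy": 0,"dz": 0,"ax": 0,"ay": 0,"az": 0,"claw": 100},
    {"dx": 0,"dy": -22,"dz": -25,"ax": 0,"ay": 0,"az": 0,"claw": 100},
    {"dx": 0,"dy": -26,"dz": -30,"ax": 0,"ay": 0,"az": 0,"claw": 100},
    {"dx": 0,"dy": -26,"dz": -30,"ax": 0,"ay": 0,"az": 0,"claw": 100},
    {"dx": 0,"dy": -26,"dz": -30,"ax": 0,"ay": 0,"az": 0,"claw": 100},
    {"dx": 0,"dy": -26,"dz": -30,"ax": 0,"ay": 0,"az": 0,"claw": 100},
    {"dx": 0,"dy": -26,"dz": -28,"ax": 0,"ay": 0,"az": 0,"claw": 100},
    {"dx": 0,"dy": 0,"dz": 0,"ax": 0,"ay": 0,"az": 0,"claw": 100},
    {"dx": 0,"dy": 0,"dz": 0,"ax": 0,"ay": 0,"az": 0,"claw": 100},
  ],
)

```text
clock: 30.15
tool_pos: [0.405, -0.3187, 0.3707]
tool_rot: [0.169, 1.57, 0.019]
ft_force: [0.4, 0.6, -0.2]
width: 0.0854
```

Run:
```python
from h import *
plan(.405,-.319,.05); im=snap('wrist','w8'); t=snap('top','top8'); find('wrist',['chilli'])
t=cv2.imread('pics/top8.png')[170:320,330:480]
cv2.imwrite('pics/c8.png',np.hstack([cv2.convertScaleAbs(cv2.resize(cv2.imread('pics/w8.png'),(400,300)),alpha=1.5),cv2.convertScaleAbs(cv2.resize(t,(400,400),interpolation=cv2.INTER_CUBIC)[:300],alpha=1.8)]))
for v in (220,240,260): print(v,wpix2world((320,v),.09)[:2],wpix2world((300,v),.09)[:2])
```

```text
t 30.15 grasp [ 0.4051 -0.3187  0.2157] x [ 0.001  0.    -1.   ] jaw yaw -8.59 w 0.0854 F [ 0.4  0.6 -0.2]
d mm [ 1.657e+02 -4.000e-01 -1.000e-01]
chilli [([0.41, -0.308, 0.077], 0.55)]
220 [ 0.41062201 -0.30289143] [ 0.39654438 -0.30080607]
240 [ 0.40844318 -0.31775984] [ 0.39410055 -0.31563463]
260 [ 0.40618072 -0.33319897] [ 0.39156293 -0.33103235]
```

View pics/c8.png

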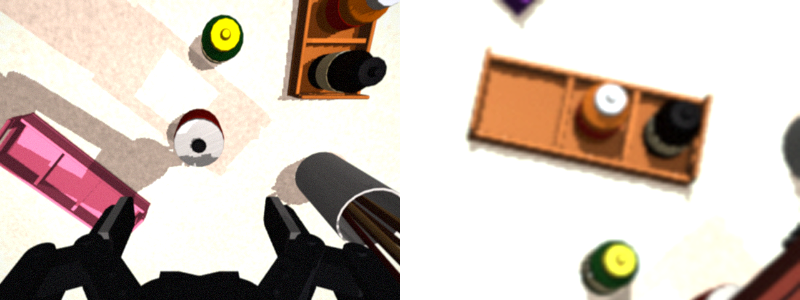

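Vinegar and soy stand in their compartments. The chilli knob is at (318,232), and the nearest corner of the pink caddy is at about (238,334), so I'll check the finger clearance there.

Run:
```python
from h import *
for uv in [(238,334),(210,370),(175,290)]: print(uv,wpix2world(uv,.03),wpix2world(uv,.049))
print('knob',wpix2world((318,232),.09))
f=lambda u,v,z:pix2world('top',(330+(u-400)/2.6667-.3,170+v/2.6667-.3),z)[:2]
print('vin',f(610,98,.105),'soy',f(686,115,.105),'div2',(f(636,92,.025)+f(624,160,.025))/2,'div1',(f(573,75,.025)+f(560,145,.025))/2)
```

```text
(238, 334) [ 0.31165487 -0.42285813  0.03      ] [ 0.31825362 -0.41128094  0.049     ]
(210, 370) [ 0.27403945 -0.46042369  0.03      ] [ 0.28293721 -0.44655053  0.049     ]
(175, 290) [ 0.26337072 -0.36712848  0.03      ] [ 0.27292054 -0.35895742  0.049     ]
knob [ 0.40790089 -0.31153487  0.09      ]
vin [ 0.59699402 -0.1903643 ] soy [ 0.58556978 -0.26122502] div2 [ 0.59265299 -0.22481493] div1 [ 0.60468496 -0.16127056]
```

>>> drive_tool(
  increments=[
    {"dx": 30,"dy": 3,"dz": 2,"ax": 0,"ay": 0,"az": 0,"claw": 100},
    {"dx": 40,"dy": 0,"dz": 0,"ax": 0,"ay": 0,"az": 0,"claw": 100},
    {"dx": 40,"dy": 0,"dz": 0,"ax": 0,"ay": 0,"az": 0,"claw": 100},
    {"dx": 30,"dy": 0,"dz": 0,"ax": 0,"ay": 0,"az": 0,"claw": 100},
    {"dx": 15,"dy": 0,"dz": 0,"ax": 0,"ay": 0,"az": 0,"claw": 100},
    {"dx": 11,"dy": 0,"dz": 0,"ax": 0,"ay": 0,"az": 0,"claw": 100},
    {"dx": 0,"dy": 0,"dz": 0,"ax": 0,"ay": 0,"az": 0,"claw": 90},
    {"dx": 0,"dy": 0,"dz": 0,"ax": 0,"ay": 0,"az": 0,"claw": 82},
    {"dx": 0,"dy": 0,"dz": 0,"ax": 0,"ay": 0,"az": 0,"claw": 74},
    {"dx": 0,"dy": 0,"dz": 0,"ax": 0,"ay": 0,"az": 0,"claw": 66},
    {"dx": 0,"dy": 0,"dz": 0,"ax": 0,"ay": 0,"az": 0,"claw": 50},
    {"dx": 0,"dy": 0,"dz": 0,"ax": 0,"ay": 0,"az": 0,"claw": 40},
    {"dx": 0,"dy": 0,"dz": 0,"ax": 0,"ay": 0,"az": 0,"claw": 40},
  ],
  squeeze=50,
)

```text
clock: 31.6
tool_pos: [0.4084, -0.316, 0.2062]
tool_rot: [-0.544, 1.568, -0.691]
ft_force: [-0.6, 2.4, 5.3]
width: 0.0624
```

Run:
```python
from h import *
plan(.609,-.1175,.21)
```

```text
t 31.6 grasp [ 0.4086 -0.3162  0.0512] x [ 0.002 -0.001 -1.   ] jaw yaw -8.47 w 0.0624 F [-0.6  2.4  5.3]
d mm [-158.8  225.9  169.2]
```

>>> drive_tool(
  increments=[
    {"dx": -10,"dy": 0,"dz": 0,"ax": 0,"ay": 0,"az": 0,"claw": 40},
    {"dx": -30,"dy": 0,"dz": 0,"ax": 0,"ay": 0,"az": 0,"claw": 40},
    {"dx": -40,"dy": 0,"dz": 0,"ax": 0,"ay": 0,"az": 0,"claw": 40},
    {"dx": -40,"dy": 0,"dz": 0,"ax": 0,"ay": 0,"az": 0,"claw": 40},
    {"dx": -40,"dy": 0,"dz": 0,"ax": 0,"ay": 0,"az": 0,"claw": 40},
    {"dx": 0,"dy": 15,"dz": 11,"ax": 0,"ay": 0,"az": 0,"claw": 40},
    {"dx": 0,"dy": 30,"dz": 23,"ax": 0,"ay": 0,"az": 0,"claw": 40},
    {"dx": 0,"dy": 30,"dz": 23,"ax": 0,"ay": 0,"az": 0,"claw": 40},
    {"dx": 0,"dy": 30,"dz": 23,"ax": 0,"ay": 0,"az": 0,"claw": 40},
    {"dx": 0,"dy": 30,"dz": 23,"ax": 0,"ay": 0,"az": 0,"claw": 40},
    {"dx": 0,"dy": 30,"dz": 23,"ax": 0,"ay": 0,"az": 0,"claw": 40},
    {"dx": 0,"dy": 30,"dz": 22,"ax": 0,"ay": 0,"az": 0,"claw": 40},
    {"dx": 0,"dy": 20,"dz": 14,"ax": 0,"ay": 0,"az": 0,"claw": 40},
    {"dx": 0,"dy": 11,"dz": 7,"ax": 0,"ay": 0,"az": 0,"claw": 40},
    {"dx": 0,"dy": 0,"dz": 0,"ax": 0,"ay": 0,"az": 0,"claw": 40},
    {"dx": 0,"dy": 0,"dz": 0,"ax": 0,"ay": 0,"az": 0,"claw": 40},
  ],
)

```text
clock: 33.2
tool_pos: [0.6077, -0.1174, 0.3646]
tool_rot: [-2.423, 1.57, -2.571]
ft_force: [0.8, -0.0, -1.9]
width: 0.0627
```

Run:
```python
from h import *
plan(.609,-.1175,.0562)
```

```text
t 33.2 grasp [ 0.6076 -0.1175  0.2096] x [-0.001 -0.    -1.   ] jaw yaw -8.46 w 0.0627 F [ 0.8 -0.  -1.9]
d mm [153.4   0.3   1.5]
```

>>> drive_tool(
  increments=[
    {"dx": 30,"dy": 0,"dz": 1,"ax": 0,"ay": 0,"az": 0,"claw": 40},
    {"dx": 40,"dy": 0,"dz": 0,"ax": 0,"ay": 0,"az": 0,"claw": 40},
    {"dx": 35,"dy": 0,"dz": 0,"ax": 0,"ay": 0,"az": 0,"claw": 40},
    {"dx": 20,"dy": 0,"dz": 0,"ax": 0,"ay": 0,"az": 0,"claw": 40},
    {"dx": 12,"dy": 0,"dz": 0,"ax": 0,"ay": 0,"az": 0,"claw": 40},
    {"dx": 8,"dy": 0,"dz": 0,"ax": 0,"ay": 0,"az": 0,"claw": 40},
    {"dx": 4,"dy": 0,"dz": 0,"ax": 0,"ay": 0,"az": 0,"claw": 40},
    {"dx": 2,"dy": 0,"dz": 0,"ax": 0,"ay": 0,"az": 0,"claw": 40},
    {"dx": 1,"dy": 0,"dz": 0,"ax": 0,"ay": 0,"az": 0,"claw": 40},
    {"dx": 1,"dy": 0,"dz": 0,"ax": 0,"ay": 0,"az": 0,"claw": 40},
    {"dx": 0.8,"dy": 0,"dz": 0,"ax": 0,"ay": 0,"az": 0,"claw": 40},
    {"dx": 0,"dy": 0,"dz": 0,"ax": 0,"ay": 0,"az": 0,"claw": 40},
    {"dx": 0,"dy": 0,"dz": 0,"ax": 0,"ay": 0,"az": 0,"claw": 40},
  ],
)

```text
clock: 34.5
tool_pos: [0.6095, -0.117, 0.2112]
tool_rot: [-0.078, 1.57, -0.226]
ft_force: [0.2, -0.6, 0.3]
width: 0.0624
```

>>> drive_tool(
  increments=[
    {"dx": 0.6,"dy": 0,"dz": 0,"ax": 0,"ay": 0,"az": 0,"claw": 40},
    {"dx": 0.4,"dy": 0,"dz": 0,"ax": 0,"ay": 0,"az": 0,"claw": 40},
    {"dx": 0,"dy": 0,"dz": 0,"ax": 0,"ay": 0,"az": 0,"claw": 40},
    {"dx": 0,"dy": 0,"dz": 0,"ax": 0,"ay": 0,"az": 0,"claw": 40},
  ],
)

```text
clock: 34.9
tool_pos: [0.6096, -0.117, 0.2112]
tool_rot: [-0.143, 1.57, -0.291]
ft_force: [-3.5, 1.5, 7.4]
width: 0.0627
```

>>> drive_tool(
  increments=[
    {"dx": 0,"dy": 0,"dz": 0,"ax": 0,"ay": 0,"az": 0,"claw": 82},
    {"dx": 0,"dy": 0,"dz": 0,"ax": 0,"ay": 0,"az": 0,"claw": 92},
    {"dx": 0,"dy": 0,"dz": 0,"ax": 0,"ay": 0,"az": 0,"claw": 100},
    {"dx": 0,"dy": 0,"dz": 0,"ax": 0,"ay": 0,"az": 0,"claw": 100},
    {"dx": -15,"dy": 0,"dz": 0,"ax": 0,"ay": 0,"az": 0,"claw": 100},
    {"dx": -40,"dy": 0,"dz": 0,"ax": 0,"ay": 0,"az": 0,"claw": 100},
    {"dx": -45,"dy": 0,"dz": 0,"ax": 0,"ay": 0,"az": 0,"claw": 100},
    {"dx": -45,"dy": 0,"dz": 0,"ax": 0,"ay": 0,"az": 0,"claw": 100},
    {"dx": -45,"dy": 0,"dz": 0,"ax": 0,"ay": 0,"az": 0,"claw": 100},
    {"dx": 0,"dy": 20,"dz": -30,"ax": 0,"ay": 0,"az": 0,"claw": 100},
    {"dx": 0,"dy": 25,"dz": -40,"ax": 0,"ay": 0,"az": 0,"claw": 100},
    {"dx": 0,"dy": 25,"dz": -40,"ax": 0,"ay": 0,"az": 0,"claw": 100},
    {"dx": 0,"dy": 25,"dz": -40,"ax": 0,"ay": 0,"az": 0,"claw": 100},
    {"dx": 0,"dy": 25,"dz": -30,"ax": 0,"ay": 0,"az": 0,"claw": 100},
    {"dx": 0,"dy": 20,"dz": -20,"ax": 0,"ay": 0,"az": 0,"claw": 100},
    {"dx": 0,"dy": 0,"dz": 0,"ax": 0,"ay": 0,"az": 0,"claw": 100},
    {"dx": 0,"dy": 0,"dz": 0,"ax": 0,"ay": 0,"az": 0,"claw": 100},
  ],
)

```text
clock: 36.6
tool_pos: [0.4319, 0.0511, 0.4011]
tool_rot: [-0.047, 1.568, -0.193]
ft_force: [-0.1, -0.4, -0.4]
width: 0.0853
```

Run:
```python
from h import *
plan(); t=snap('top','top9'); 
find('top',['sesame','chopsticks','dishes']); snap('side','side9'); find('side',['sesame','chopsticks','dishes'])
T=cv2.imread('pics/top9.png'); S=cv2.imread('pics/side9.png')
r=lambda a:cv2.convertScaleAbs(cv2.resize(a,(400,300),interpolation=cv2.INTER_CUBIC),alpha=1.7)
cv2.imwrite('pics/c9.png',np.vstack([np.hstack([r(T[170:275,345:485]),r(T[165:246,215:323])]),np.hstack([r(S[150:390,240:560]),r(T)])]))
```

```text
t 36.6 grasp [0.4323 0.0511 0.2461] x [ 0.002 -0.    -1.   ] jaw yaw -8.39 w 0.0853 F [-0.1 -0.4 -0.4]
sesame [([0.44, -0.2, 0.07], 0.54), ([0.58, -0.414, 0.093], 0.53)]
chopsticks [([0.581, -0.415, 0.094], 0.65)]
dishes [([0.627, 0.417, 0.044], 0.62)]
sesame [([0.444, -0.223, 0.054], 0.58)]
chopsticks [([0.582, -0.445, 0.098], 0.89)]
dishes [([0.625, 0.412, 0.04], 0.7)]
```

View pics/c9.png

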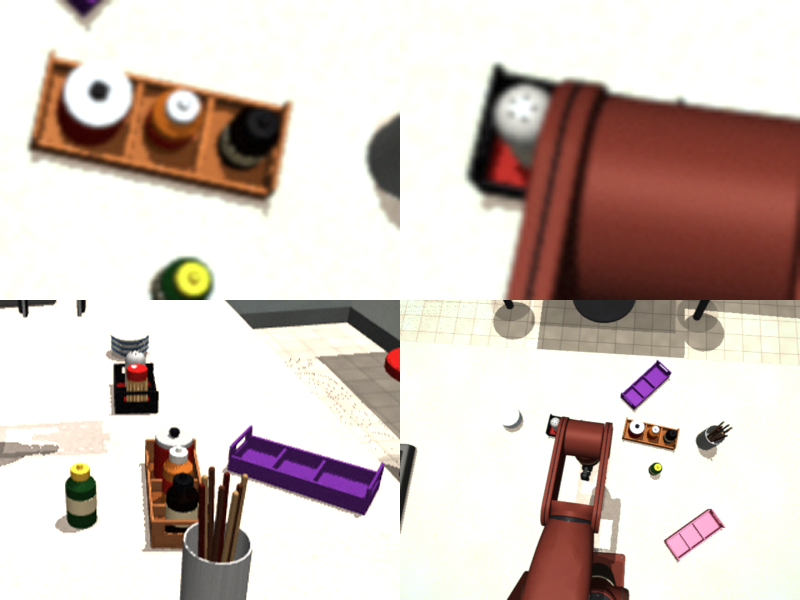

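All five stand upright in the right compartments. A body in contact with a compartment wall would still be within tolerance, and the placing heights matched floor contact. The bystanders have not moved, so I'm handing in.

```bash
python3 -c "
from rig import ticket; print(ticket.close_job())"
```

```text
the job is handed in; nothing more can be done
None
```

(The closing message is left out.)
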